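# Put the spice shelf back together and restock it

## Robot

A 6-joint arm with a two-finger parallel gripper is mounted at the origin on a cart in front of the work surface, level with it; the furniture and walls round the work are solid. World frame = base frame: x ahead of the robot, y to its left, z up, the work surface at z = 0. Lengths are in mm, angles in degrees, forces in N, time in s.
With the tool pointing down it reaches from about 350 to 800 mm from the base axis. Payload 7.3 kg.
Tool frame: the origin (TCP) lies on the centre line of the jaws, within the pads' length; the fingertips stand 17 mm ahead of it and the grasp point (between the pads) lies 2 mm behind it (env.tips_ahead is the distance from the TCP to the fingertips, in mm); z points along the fingers, y is the line along which they close (so a half turn about z gives the same grasp; the last joint's range is limited). The gripper opens to 85 mm and grips with 20 to 120 N. Pads are 22 mm wide; open, the fingers measure 114 mm over their backs; the gripper's body (76 mm by 85 mm) begins 54 mm behind the grasp point. The pads swing forward as they close: fully open they stand 13 mm farther back than shut.
Start: joints at [54.889, 19.595, 87.324, -0, 73.075, -8.365], TCP at [236.256, 468.859, 222.922] pointing down, gripper open.
Joint ranges: [-145.02, 145.02], [-44.19, 115.74], [2.07, 154.8], [-57.11, 237.11], [16.16, 152.29], [-177.93, 177.93]. Speed limits (degrees/s): [147.25, 147.25, 180, 180, 180, 180].

## Interface

Orientations are given as a 3x3 rotation matrix whose columns are the frame's x, y, z axes.
In Python, from plant import env gives the robot as it stands.
- The arm moves only by the shell command python3 -m handwheel 'ROWS' [OPENING]. ROWS is text: rows parted by semicolons, each of 6 numbers parted by spaces: the shift along the tool's x, y, z in cm, then the turn, a rotation vector about the tool's x, y, z in rad. A call has 1 to 8 rows; each row shifts and turns the commanded pose from where the row before left it, along the tool's axes as they then stand; what a row does not reach is not made up. A row lasts 1/10 s, in which the tool goes at most 50 mm and 8.59 degrees, less where a joint would pass 70% of its speed; a pose out of reach is approached as far as the arm can. A call is refused whole if a number of a shift passes 5 or a number of a turn 0.15, either way. A call with a gripper value outside its range is refused whole. OPENING is the finger opening in cm, from 0 to 8.54, set as the call begins (- or left out, the last holds). The fingers move at their own pace and stop on an object; the grip force is fixed at half the most. Time passes only in rows, so rows that do not move let the fingers close. It gives the time, the measured TCP pose, the force, the opening and the grip force at its end, in the units of the state.
- env.get_state(): the state, without advancing time (a new reading comes with each control period).
- env.capture(name): name is "side" or "top"; returns (picture, depth): 400x640x3 uint8, red, green, blue; 400x640 float32, mm along the optical axis (not along the pixel's ray), 0 where there is no reading.
- env.calibration(name): a dict with "fx", "fy", "cx", "cy" (pixels), "k1" (the pictures are not rectified: a ray, as slopes to the right and down, at radius r is drawn at 1 + k1 r^2 times it, then the intrinsics apply), "R" (3x3) and "t" (3): a world point X has camera coordinates R X + t. Camera axes: x right, y down, z forward; pixel columns grow to the right and rows downward; lengths in mm; the calibration is good to about 2 mm. A picture is of the moment at which its call begins. calibration takes no time and is no camera call.
- env.job_done(): hands the job in; it is judged then, once.
The state is a dict: "clock": time; "joints": joint angles; "joint_velocities": joint speeds; "effort": joint torques, N m; "eef_pos": TCP position; "eef_rot": TCP orientation; "wrist_force": force on the tool from outside, world axes, zero at the start; "wrist_torque": the same for the moment, N m; "width": opening from 0.0 (shut) to 1.0 (fully open); "gripper_force": force on a finger pad.
Only numpy, scipy, OpenCV 4.12 (cv2) and the standard library are available. Lean on these libraries where they do the work, as an engineer would, in place of code of your own. Each camera call takes 0.05 s, during which the arm holds its last target. There are 200 camera calls.

## Task

The shelf tray of the spice rack has been washed: put it back and restock it. Take the pepper mill that was left inside the rack frame out and stand it upright on the worktop clear of the rack, then fit the tray by hooking its rear edge under the lip at the back of the rack and lowering its front down behind the front upstand until it lies flat on the bearers. Stand every spice jar from the worktop upright on the tray in one row between its fixed end and the sliding end stop, push the end stop firmly along until the row is tight against the fixed end, then draw it back about a centimetre so that the jars lift out easily; leave the jam jar and the garlic behind the rack where they are.

Things in the scene. Friction and masses are not known exactly. Their poses are not given: they have to be found in the camera images.
- rack: spice rack frame, black folded steel, fixed; 112 deep (x), 304 wide (y), 89 mm high; origin on the worktop under its middle; x to its back (away from the robot), y to its left, z up. Two bearers along y (x -55..-39 and 39..55 mm) carry the tray with its underside at z = 70; open between them down to the worktop. End plates: inner faces at y = -143 and 143, tops at z = 84
- rack_lip (a point): middle of the lip's front edge, underside: rack x = 36, y = 0, z = 86 mm. The lip (3 mm thick, full width) roofs a channel open to the front: back wall at rack x = 53, 16 mm from bearer to lip. Only 89 mm are open between lip and front upstand, so the 100 mm deep tray goes in tilted 15 to 20 degrees, front up, rear edge first under the lip; then its front comes down
- rack_front (a point): middle of the front upstand's top, inner face: rack x = -53, y = 0, z = 78 mm. A strip 3 mm thick along the whole front, 8 mm above the bearers; it keeps the seated tray from sliding out. The seated tray has 3 mm of play each way in x, 5 mm in y, and lies with its origin 70 mm above the rack's, axes parallel
- tray: loose shelf tray, pale wood, 0.3 to 0.5 kg with its stop; origin at the centre of the board's underside, x to its rear edge, y to its left, z up. Board 100 mm deep (x), 276 wide (y), 8 thick; gallery along the front edge, fixed end at the left, sliding end stop at the right; the rear 20 mm are bare. Starts flat on a mat 6 mm thick before the sink, gallery towards the robot
- tray_grip (a point): where to grip the tray: middle of the gallery, 35 mm above the board's underside. The gallery is 12 mm thick (tray x -50..-38), as wide as the tray, its top 45 mm above the underside
- tray_end: fixed left end of the tray, an upright wooden piece 8 mm thick, 64 mm long (tray x -38..26), its top 60 mm above the tray's underside; origin at the foot of the face that looks to the jars, at tray y = 130, z = 8 mm
- end_stop: sliding end stop, dark steel bookend captive in a slot of the tray; slides along tray y, from its parked place (face at tray y = -98 to -88 mm) up to y = 87; about 1.5 N of friction, stays where left. Origin at the foot of the flat face that looks left (+y) to the jars, 9.5 mm above the tray's underside; axes as the tray's. Face 56 mm wide, 62 high; foot 36 mm long behind it
- stop_grip (a point): where to grip the end stop: upright post, 14 mm in diameter, rubber tip 16 mm, 24 mm behind (-y) its face; this point is 74 mm above the stop's origin, the post's top 92 mm above it
- pepper_mill: pepper mill of dark wood, 165 mm tall, 58 mm across at most, head 48 mm across between 120 and 154 mm above its foot, small knob on top, 0.18 kg, loose; origin at the centre of its foot. Starts standing inside the rack frame, between the bearers. The worktop before the rack is level from its front edge (world x = 0.376 m) to x = 0.47; left of y = -0.04 the sink's rim, 6 mm proud, begins there
- spice_jar_1: spice jar: upright clear jar with a red cap, 106 mm tall, 42 mm across the body (45 mm across the cap, the top 21 mm), 0.11 kg, loose; origin at the centre of its underside, z up. The jars are alike for this job. Absent in some starts (2 to 4 of the 4 jars are there); starts on the worktop before the rack
- spice_jar_2: spice jar: upright clear jar with a red cap, 106 mm tall, 42 mm across the body (45 mm across the cap, the top 21 mm), 0.11 kg, loose; origin at the centre of its underside, z up. The jars are alike for this job. Absent in some starts (2 to 4 of the 4 jars are there); starts on the worktop before the rack
- spice_jar_3: spice jar: upright clear jar with a red cap, 106 mm tall, 42 mm across the body (45 mm across the cap, the top 21 mm), 0.11 kg, loose; origin at the centre of its underside, z up. The jars are alike for this job. Absent in some starts (2 to 4 of the 4 jars are there); starts on the worktop before the rack
- spice_jar_4: spice jar: upright clear jar with a red cap, 106 mm tall, 42 mm across the body (45 mm across the cap, the top 21 mm), 0.11 kg, loose; origin at the centre of its underside, z up. The jars are alike for this job. Absent in some starts (2 to 4 of the 4 jars are there); starts on the worktop before the rack
- jam_jar: jam jar with yellow lid, 71 mm across, 102 mm tall, behind the rack; bystander; origin at the centre of its underside
- garlic: bulb of garlic, 50 mm, behind the rack; bystander; origin at its underside

How it is judged (in metres and radians):
On the way, in this order (a step that is already met when the one before it is completed fails the run):
1. the pepper mill stands upright on the worktop, clear of the rack (height (world z) of pepper_mill between -0.005 and 0.012 m and angle between pepper_mill's own z axis and vertical below 0.12 rad and linear speed of pepper_mill below 0.02 m/s and (x of pepper_mill in the frame of rack above 0.09 m or x of pepper_mill in the frame of rack below -0.09 m or y of pepper_mill in the frame of rack above 0.18 m or y of pepper_mill in the frame of rack below -0.18 m)), for 0.2 s.
2. the tray lies flat on both bearers, its rear edge under the lip and its front behind the upstand (x of tray in the frame of rack between -0.007 and 0.007 m and y of tray in the frame of rack between -0.009 and 0.009 m and z of tray in the frame of rack between 0.066 and 0.0745 m and angle between tray's own z axis and vertical below 0.035 rad and angle between the x axis of tray and the x axis of rack, either way round below 0.06 rad), for 0.3 s.
3. all the spice jars stand upright on the tray and the end stop presses the row tight against the fixed end (0.5 N or more at both ends) (x of spice_jar_1 in the frame of tray between -0.03 and 0.03 m and z of spice_jar_1 in the frame of tray between 0.003 and 0.014 m and y of each of spice_jar_1, spice_jar_2, spice_jar_3, spice_jar_4 in the frame of tray below 0.135 m and y of each of spice_jar_1, spice_jar_2, spice_jar_3, spice_jar_4 in the frame of end_stop above 0.015 m and angle between each of spice_jar_1, spice_jar_2, spice_jar_3, spice_jar_4's own z axis and vertical below 0.12 rad and linear speed of each of spice_jar_1, spice_jar_2, spice_jar_3, spice_jar_4 below 0.03 m/s and x of spice_jar_2 in the frame of tray between -0.03 and 0.03 m and z of spice_jar_2 in the frame of tray between 0.003 and 0.014 m and x of spice_jar_3 in the frame of tray between -0.03 and 0.03 m and z of spice_jar_3 in the frame of tray between 0.003 and 0.014 m and x of spice_jar_4 in the frame of tray between -0.03 and 0.03 m and z of spice_jar_4 in the frame of tray between 0.003 and 0.014 m and (contact force between end_stop and spice_jar_1 above 0.5 N or contact force between end_stop and spice_jar_2 above 0.5 N or contact force between end_stop and spice_jar_3 above 0.5 N or contact force between end_stop and spice_jar_4 above 0.5 N) and (contact force between tray_end and spice_jar_1 above 0.5 N or contact force between tray_end and spice_jar_2 above 0.5 N or contact force between tray_end and spice_jar_3 above 0.5 N or contact force between tray_end and spice_jar_4 above 0.5 N)), for 0.04 s.
At the end, for the whole second after the job is handed in: tray flat on the bearers under the lip (7 mm front to back, 9 mm sideways, 4 mm in height, 2 degrees); mill upright on the worktop outside the rack; all spice jars upright, at rest on the tray between fixed end and end stop; gap from end stop to nearest jar 4 to 18 mm (all of step 1 and all of step 2 and x of spice_jar_1 in the frame of tray between -0.03 and 0.03 m and z of spice_jar_1 in the frame of tray between 0.003 and 0.014 m and y of each of spice_jar_1, spice_jar_2, spice_jar_3, spice_jar_4 in the frame of tray below 0.135 m and y of each of spice_jar_1, spice_jar_2, spice_jar_3, spice_jar_4 in the frame of end_stop above 0.015 m and angle between each of spice_jar_1, spice_jar_2, spice_jar_3, spice_jar_4's own z axis and vertical below 0.12 rad and linear speed of each of spice_jar_1, spice_jar_2, spice_jar_3, spice_jar_4 below 0.03 m/s and x of spice_jar_2 in the frame of tray between -0.03 and 0.03 m and z of spice_jar_2 in the frame of tray between 0.003 and 0.014 m and x of spice_jar_3 in the frame of tray between -0.03 and 0.03 m and z of spice_jar_3 in the frame of tray between 0.003 and 0.014 m and x of spice_jar_4 in the frame of tray between -0.03 and 0.03 m and z of spice_jar_4 in the frame of tray between 0.003 and 0.014 m and y of each of spice_jar_1, spice_jar_2, spice_jar_3, spice_jar_4 in the frame of end_stop above 0.0255 m and y of any of spice_jar_1, spice_jar_2, spice_jar_3, spice_jar_4 in the frame of end_stop below 0.04 m); the robot touches nothing.
It fails at once if a bystander (jam jar or garlic) is moved by more than 3 cm (distance of any of jam_jar, garlic from where it was at the start of the episode above 0.03 m).
Of spice_jar_1, spice_jar_2, spice_jar_3, spice_jar_4 only 2 to 4 are there at a start; the rules pass over those that are not, and their reading is None.
At some moment in a run one of tray may be knocked a few centimetres aside while the robot is not near it.
It also fails if it takes over 210 s, if anything falls off the work surface, if the arm or the gripper's body presses on something with over 40 N, if the wrist force passes 120 N, or if a joint passes its speed limit or range.

## Working session

There is one attempt and no reset: what is moved stays moved. The work goes in short steps, Python scripts to look and compute and a shell command to move; the robot and the scene stay as the last step left them, time stands still between calls to the robot, and variables do not carry over. Pictures are saved under pics/ and viewed, at most 14 in all, crops included, and the job is handed in when it is done.

```bash
ls; mkdir -p pics; cat > h.py <<'E'
import numpy as np, cv2
from plant import env
def cap(n,save=None):
    p,d=env.capture(n)
    if save: cv2.imwrite('pics/'+save,p[:,:,::-1])
    return p,d
def ray(n,u,v):
    c=env.calibration(n);R=np.array(c['R']);t=np.array(c['t'])
    a=np.array([(u-c['cx'])/c['fx'],(v-c['cy'])/c['fy']]);s=a.copy()
    for _ in range(20): s=a/(1+c['k1']*(s@s))
    return -R.T@t, R.T@np.array([s[0],s[1],1.])
def onz(n,u,v,z):
    o,d=ray(n,u,v);return o+d*(z-o[2])/d[2]
def pt(n,u,v,dep):
    o,d=ray(n,u,v);return o+d*dep
def cloud(n,d):
    c=env.calibration(n);v,u=np.mgrid[0:400,0:640]
    K=np.array([[c['fx'],0,c['cx']],[0,c['fy'],c['cy']],[0,0,1]])
    q=cv2.undistortPoints(np.stack([u,v],-1).reshape(-1,1,2).astype(float),K,np.array([c['k1'],0,0,0])).reshape(400,640,2)
    X=np.dstack([q,np.ones((400,640))])*d[...,None]
    return (X-np.array(c['t']))@np.array(c['R'])
def st():
    s=env.get_state();print('t',s['clock'],'p',np.round(s['eef_pos'],1),'F',np.round(s['wrist_force'],1),'w',s['width'],s['gripper_force']);return s
E
python3 - <<'E'
from h import *
s=st();print(np.round(s['eef_rot'],3))
for n in('top','side'):
    cap(n,n+'0.png');c=env.calibration(n);print(n,c['fx'],c['cx'],c['cy'],c['k1'],np.round(-np.array(c['R']).T@c['t']),np.round(c['R'],2).tolist())
E
```

```text
pics
t 0.0 p [236.  468.5 222.2] F [ 0.  -0.6  0.3] w 0.9980500231927589 0.0
[[-0.893  0.45  -0.001]
 [ 0.45   0.893 -0.001]
 [ 0.    -0.002 -1.   ]]
top 378.7105621171174 322.16849340996674 194.55913257220453 0.030079076022090888 [ 428.   13. 1167.] [[-0.01, -1.0, 0.0], [-0.99, 0.01, -0.12], [0.12, -0.0, -0.99]]
side 387.0989289334176 326.4353261364533 198.8513714970511 -0.0668145133843753 [ 735. -492. 1076.] [[0.96, 0.29, 0.0], [0.26, -0.85, -0.46], [-0.13, 0.44, -0.89]]
```

View pics/top0.png

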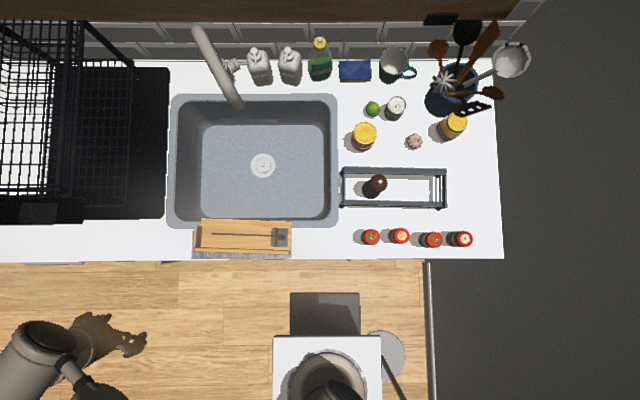

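View pics/side0.png

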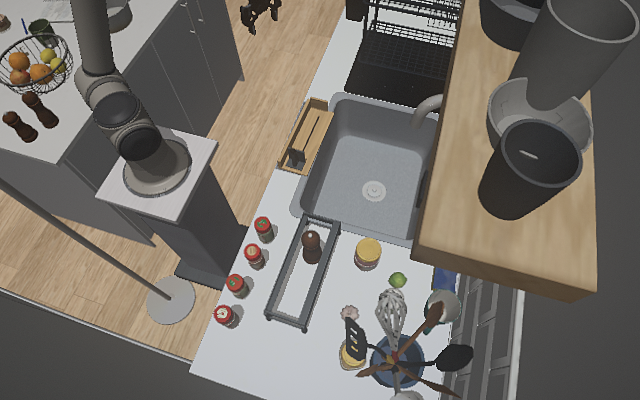

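The top view shows the tray at (195–292, 220–255), the rack at (340–447, 168–208) with the mill at (376, 184), and four red caps at (371,237), (400,236), (431,240), (463,239). The side view agrees, with the rack at (270–340, 215–325). Next I'll measure with clouds.

```bash
cat >> h.py <<'E'
def rect(P,label):
    r=cv2.minAreaRect(P[:,:2].astype(np.float32));b=cv2.boxPoints(r)
    print(label,len(P),'c',np.round(r[0],1),'size',np.round(r[1],1),'ang',round(r[2],2),'z',np.round(np.percentile(P[:,2],[5,50,95]),1));return r
def clusters(mask,n,X,minarea=25):
    k,l,s,c=cv2.connectedComponentsWithStats(mask.astype(np.uint8))
    for i in range(1,k):
        if s[i,4]>minarea:
            P=X[l==i];P=P[np.abs(P).sum(1)>0]
            top=np.percentile(P[:,2],90);Q=P[P[:,2]>top-8]
            (cx,cy),r=cv2.minEnclosingCircle(Q[:,:2].astype(np.float32))
            print(n,'px',np.round(c[i]),'area',s[i,4],'top',round(top,1),'centre',round(cx,1),round(cy,1),'r',round(r,1),'mean',np.round(Q[:,:2].mean(0),1))
E
python3 - <<'E'
from h import *
for n in('top','side'):
    p,d=cap(n);X=cloud(n,d);hsv=cv2.cvtColor(p,cv2.COLOR_RGB2HSV)
    x,y,z=X[...,0],X[...,1],X[...,2]
    ok=(d>0)
    w=ok&(x>380)&(x<470)&(y<0)&(np.abs(z)<15)
    print(n,'worktop z',np.median(z[w]))
    red=ok&(x>350)&(x<500)&(y<0)&(y>-450)&(z>75)&(z<130)
    clusters(red,n+' jar',X)
    rk=ok&(x>470)&(x<640)&(y<-20)&(y>-420)&(z>60)&(z<100)&(hsv[...,2]<110)
    k,l,s,c=cv2.connectedComponentsWithStats(rk.astype(np.uint8));i=1+s[1:,4].argmax()
    P=X[l==i];rect(P,n+' rack')
    P2=P[P[:,2]>81];rect(P2,n+' rack z>81')
    ml=ok&(x>470)&(x<640)&(y<-20)&(y>-420)&(z>115)&(z<175);clusters(ml,n+' mill',X)
    tr=ok&(x>330)&(x<480)&(y>20)&(y<400)
    for a,b in((9,22),(40,56),(56,75),(80,125)):
        m=tr&(z>a)&(z<b)
        if m.sum()>10: rect(X[m],f'{n} tray {a}-{b}')
    print(np.round(s[1:].tolist()) if 0 else '')
E
```

```text
top worktop z -0.9133859439116134
top jar px [371. 236.] area 214 top 108.1 centre 441.6 -126.9 r 22.0 mean [ 441.  -126.9]
top jar px [401. 235.] area 226 top 107.8 centre 443.5 -209.8 r 22.1 mean [ 444.5 -208.9]
top jar px [463. 238.] area 246 top 107.8 centre 435.2 -382.7 r 22.7 mean [ 435.1 -381.5]
top jar px [433. 239.] area 239 top 107.8 centre 431.9 -299.9 r 22.3 mean [ 432.6 -299.7]
top rack 1167 c [ 584.1 -196.5] size [303.4 110.3] ang 88.46 z [65.6 81.8 90.7]
top rack z>81 598 c [ 585.  -196.8] size [295.9 107.6] ang 89.84 z [83.  87.9 91.4]
top mill px [378. 183.] area 271 top 153.6 centre 587.4 -141.7 r 20.4 mean [ 587.3 -142. ]
top tray 9-22 1989 c [429.8 224.6] size [333.5  98.9] ang 89.63 z [10.3 13.9 18.8]
top tray 40-56 460 c [433.6 244.9] size [276.6  75.3] ang 86.71 z [44.2 50.  53.7]
top tray 56-75 107 c [447.  252.6] size [262.5  60.4] ang 89.56 z [58.6 64.7 74.4]
top tray 80-125 32 c [435.1 135.9] size [29.  39.4] ang 86.0 z [ 80.7 105.2 108.6]

side worktop z 0.16001476524716357
side jar px [262. 225.] area 258 top 108.7 centre 440.4 -127.8 r 23.0 mean [ 441.  
[... 174 characters left out ...]
[ 432.3 -303.3]
side jar px [223. 314.] area 326 top 108.4 centre 433.7 -384.9 r 23.2 mean [ 434.7 -385.2]
side rack 1640 c [ 584.7 -198.9] size [309.6 111.7] ang 88.67 z [67.5 81.9 91.2]
side rack z>81 831 c [ 585.9 -199.6] size [298.5 110. ] ang 88.29 z [82.9 88.7 92. ]
side mill px [310. 239.] area 308 top 154.7 centre 587.5 -144.2 r 20.0 mean [ 587.8 -145.4]
side tray 9-22 1237 c [432.5 220.2] size [ 95.1 356.7] ang 0.39 z [10.6 14.3 20. ]
side tray 40-56 400 c [433.6 243.5] size [272.2  79.7] ang 87.79 z [41.4 49.6 54.2]
side tray 56-75 110 c [439.3 251.6] size [261.5  68.8] ang 87.93 z [57.1 64.4 71.8]
side tray 80-125 41 c [431.4 132.7] size [15.4 37.7] ang 63.34 z [ 80.6 100.6 109.9]
```

```bash
python3 - <<'E'
import cv2
p=cv2.imread('pics/top0.png');q=cv2.imread('pics/side0.png')
a=cv2.resize(p[155:265,185:345],None,fx=3.7,fy=3.7,interpolation=cv2.INTER_CUBIC)[:300]
a=cv2.resize(p[210:265,180:350],None,fx=4.4,fy=4.4);b=cv2.resize(p[160:215,330:500],None,fx=4.4,fy=4.4)
cv2.imwrite('pics/crop0.png',cv2.vconcat([a,b]))
E
```

```text
(no output)
```

View pics/crop0.png

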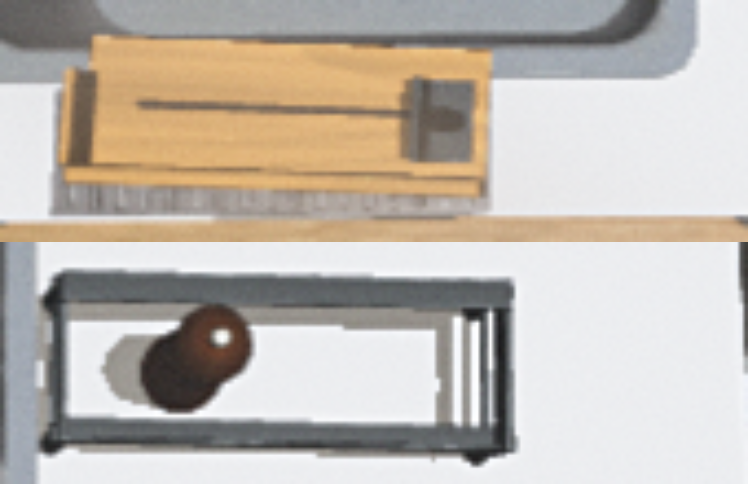

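The crop shows the mill upright in the left half of the rack, and the tray with the stop parked at its right. I'll turn the tool so its y points along world x, then go over the mill.

```bash
python3 -m handwheel '0 0 0 0 0 0.138;0 0 0 0 0 0.138;0 0 0 0 0 0.138;0 0 0 0 0 0.138;0 0 0 0 0 0.138;0 0 0 0 0 0.138;0 0 0 0 0 0.138;0 0 0 0 0 0.138' 8.54
python3 -m handwheel '-3.83 2.19 0 0 0 0;-3.83 2.19 0 0 0 0;-3.83 2.19 0 0 0 0;-3.83 2.19 0 0 0 0;-3.83 2.19 0 0 0 0;-3.83 2.19 0 0 0 0;-3.83 2.19 0 0 0 0;-3.83 2.19 0 0 0 0'
python3 -m handwheel '-3.83 2.19 0 0 0 0;-3.83 2.19 0 0 0 0;-3.83 2.19 0 0 0 0;-3.83 2.19 0 0 0 0;-3.83 2.19 0 0 0 0;-3.83 2.19 0 0 0 0;-3.83 2.19 0 0 0 0;0 0 0 0 0 0'
python3 - <<'E'
from h import *
s=st();print(np.round(s['eef_rot'],3))
E
```

```text
clock: 1.0
eef_pos: [236.2, 468.7, 222.7]
eef_rot: [[0.006, 1.0, -0.0], [1.0, -0.006, -0.0], [-0.0, -0.0, -1.0]]
wrist_force: [0.1, -0.0, 0.6]
width: 1.0
gripper_force: 0.0
clock: 1.8
eef_pos: [412.0, 160.8, 223.0]
eef_rot: [[-0.0, 1.0, 0.0], [1.0, 0.0, 0.0], [0.0, 0.0, -1.0]]
wrist_force: [0.9, -0.2, -0.1]
width: 1.001
gripper_force: 0.0
clock: 2.6
eef_pos: [566.3, -110.3, 221.8]
eef_rot: [[0.005, 1.0, 0.0], [1.0, -0.005, -0.001], [-0.001, 0.0, -1.0]]
wrist_force: [-0.6, 0.8, -0.0]
width: 1.0
gripper_force: 0.0
t 2.6 p [ 566.3 -110.3  221.8] F [-0.6  0.8 -0. ] w 0.9996477691562987 0.0
[[ 0.005  1.     0.   ]
 [ 1.    -0.005 -0.001]
 [-0.001  0.    -1.   ]]
```

```bash
python3 -m handwheel '-3.3 2.1 0 0 0 0;0 0 2.8 0 0 0;0 0 2.8 0 0 0;0 0 2.8 0 0 0;0 0 0 0 0 0'
python3 -m handwheel '0 0 0 0 0 0;0 0 0 0 0 0;0 0 0 0 0 0;0 0 0 0 0 0;0 0 0 0 0 0;0 0 0 0 0 0;0 0 0 0 0 0;0 0 0 0 0 0' 3.0
```

```text
clock: 3.1
eef_pos: [583.0, -137.1, 134.9]
eef_rot: [[-0.0, 1.0, -0.008], [1.0, 0.0, 0.003], [0.003, -0.008, -1.0]]
wrist_force: [-0.8, 0.9, -0.0]
width: 0.998
gripper_force: 0.0
clock: 3.9
eef_pos: [587.0, -139.0, 140.5]
eef_rot: [[0.0, 1.0, 0.004], [1.0, -0.0, -0.001], [-0.001, 0.004, -1.0]]
wrist_force: [0.9, -0.5, 7.1]
width: 0.357
gripper_force: 8.4
```

```bash
python3 - <<'E'
from h import *
st()
p,d=cap('side');q,_=cap('top')
cv2.imwrite('pics/a1.png',np.hstack([cv2.resize(p[180:300,250:370],(400,400)),cv2.resize(q[120:240,320:440],(400,400))])[:,:,::-1])
E
```

```text
t 3.9 p [ 587.  -139.   140.5] F [ 0.9 -0.5  7.1] w 0.35662856290286055 8.355373273225268
```

View pics/a1.png

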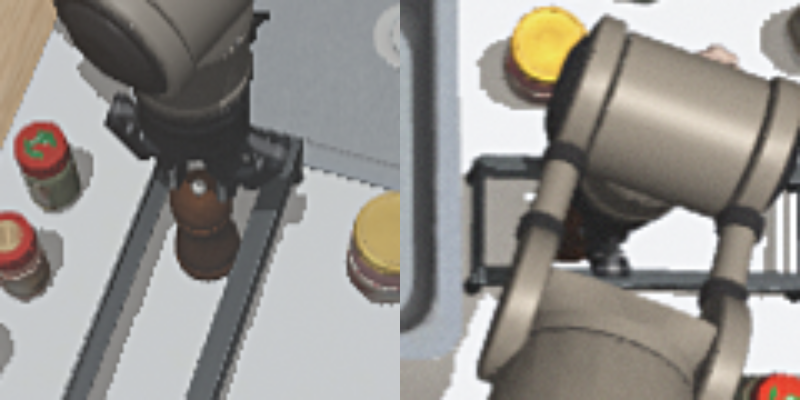

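```bash
python3 -m handwheel '0 0 0 0 0 0;0 0 0 0 0 0;0 0 0 0 0 0;0 0 0 0 0 0' 8.54
python3 -m handwheel '0 0 -4 0 0 0;0 0 -4 0 0 0;4 0 0 0 0 0;4 0 0 0 0 0;4 0 0 0 0 0;4 0 0 0 0 0;4 0 0 0 0 0;0 0 0 0 0 0'
cat > mill.py <<'E'
from h import *
for n in('side','top'):
    p,d=cap(n);X=cloud(n,d);x,y,z=X[...,0],X[...,1],X[...,2];hsv=cv2.cvtColor(p,cv2.COLOR_RGB2HSV)
    cv2.imwrite(f'pics/m_{n}.png',p[:,:,::-1])
    m=(d>0)&(x>480)&(x<645)&(y<-60)&(y>-340)&(z>8)&(z<180)&(hsv[...,1]>90)
    for a in range(10,180,20):
        Q=X[m&(z>a)&(z<a+20)]
        if len(Q)>8: print(n,a,len(Q),np.round(Q.min(0)),np.round(Q.max(0)),np.round(Q.mean(0)))
E
python3 mill.py
```

```text
clock: 4.4
eef_pos: [585.5, -138.5, 138.5]
eef_rot: [[0.0, 1.0, -0.001], [1.0, -0.0, 0.0], [0.0, -0.001, -1.0]]
wrist_force: [0.2, 0.3, -0.9]
width: 0.995
gripper_force: 0.0
clock: 5.2
eef_pos: [585.1, 66.1, 218.8]
eef_rot: [[-0.005, 1.0, -0.001], [1.0, 0.005, 0.002], [0.002, -0.0, -1.0]]
wrist_force: [0.2, 0.0, 1.1]
width: 0.999
gripper_force: 0.0
side 150 41 [ 576. -159.  150.] [ 596. -130.  156.] [ 587. -147.  153.]
top 130 69 [ 567. -160.  141.] [ 608. -125.  150.] [ 585. -143.  147.]
top 150 70 [ 571. -159.  150.] [ 604. -130.  156.] [ 588. -143.  152.]
```

```bash
python3 - <<'E'
import cv2
a=cv2.imread('pics/m_side.png')[90:290,220:460];b=cv2.imread('pics/m_top.png')[100:300,240:480]
cv2.imwrite('pics/a2.png',cv2.hconcat([cv2.resize(a,None,fx=1.66,fy=1.66),cv2.resize(b,None,fx=1.66,fy=1.66)]))
E
```

```text
(no output)
```

View pics/a2.png

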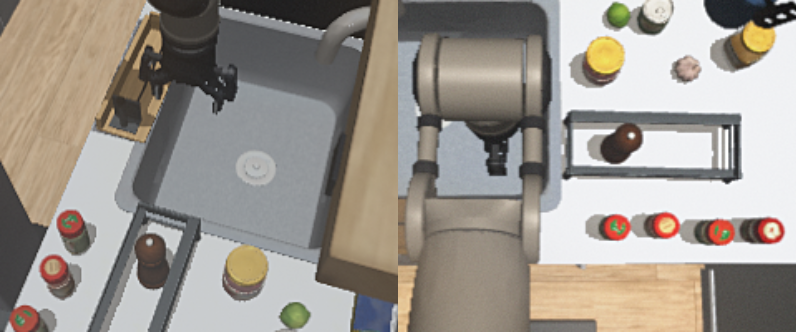

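```bash
python3 - <<'E'
from h import *
print(env.tips_ahead)
for n in('side','top'):
    p,d=cap(n);X=cloud(n,d);x,y,z=X[...,0],X[...,1],X[...,2]
    for a in range(190,300,10):
        Q=X[(d>0)&(x>480)&(x<700)&(y<160)&(y>-40)&(z>a)&(z<a+10)]
        if len(Q)>5: print(n,a,len(Q),np.round(Q.min(0)),np.round(Q.max(0)),np.round(np.median(Q,0)))
E
```

```text
17.0
side 240 13 [529.  51. 242.] [639.  68. 250.] [542.  56. 246.]
side 250 29 [530.  50. 250.] [641.  67. 259.] [543.  54. 255.]
side 260 31 [530.  50. 260.] [641.  70. 270.] [542.  55. 264.]
side 270 21 [531.  49. 270.] [642.  72. 279.] [628.  52. 275.]
side 280 54 [519.  47. 280.] [656.  73. 290.] [629.  51. 288.]
side 290 133 [512.  46. 290.] [659.  75. 300.] [625.  57. 295.]
top 280 8 [512.  49. 286.] [543.  59. 289.] [539.  49. 288.]
top 290 31 [512.  49. 290.] [544.  72. 299.] [514.  58. 294.]
```

```bash
python3 -m handwheel '0 0 0 0 0 0;0 0 0 0 0 0;0 0 0 0 0 0;0 0 0 0 0 0;0 0 0 0 0 0;0 0 0 0 0 0;0 0 0 0 0 0;0 0 0 0 0 0' 1
python3 - <<'E'
from h import *
st()
p,d=cap('side');X=cloud('side',d);x,y,z=X[...,0],X[...,1],X[...,2]
for a in range(190,300,10):
    Q=X[(d>0)&(x>480)&(x<700)&(y<160)&(y>-40)&(z>a)&(z<a+10)]
    if len(Q)>2: print(a,len(Q),np.round(Q.min(0)),np.round(Q.max(0)),np.round(np.median(Q,0)))
c=env.calibration('side')
for zz in (202,219,245):
    q=np.array(c['R'])@np.array([585,66,zz])+c['t'];s=q[:2]/q[2];s=s*(1+c['k1']*s@s);print(zz,s*[c['fx'],c['fy']]+[c['cx'],c['cy']])
cv2.imwrite('pics/a3.png',cv2.resize(p[110:190,290:390],(800,600))[:,:,::-1])
E
```

```text
clock: 6.2
eef_pos: [585.8, 61.4, 218.9]
eef_rot: [[-0.0, 1.0, 0.0], [1.0, 0.0, 0.0], [0.0, 0.0, -1.0]]
wrist_force: [-0.0, 1.3, -0.7]
width: 0.117
gripper_force: 0.0
t 6.2 p [585.8  61.4 218.9] F [-0.   1.3 -0.7] w 0.11698354119810482 0.0
230 25 [570.  49. 231.] [603.  67. 240.] [581.  53. 237.]
240 29 [567.  50. 240.] [604.  68. 250.] [580.  55. 246.]
250 26 [567.  50. 251.] [604.  67. 259.] [586.  54. 255.]
260 25 [569.  49. 262.] [604.  71. 270.] [580.  52. 265.]
270 60 [547.  47. 270.] [624.  74. 280.] [578.  51. 275.]
280 101 [540.  47. 280.] [629.  72. 290.] [595.  55. 284.]
290 70 [538.  44. 290.] [636.  73. 300.] [586.  51. 295.]
202 [332.40814581 159.39952519]
219 [332.50066712 155.85836013]
245 [332.6473458  150.23998841]
```

View pics/a3.png

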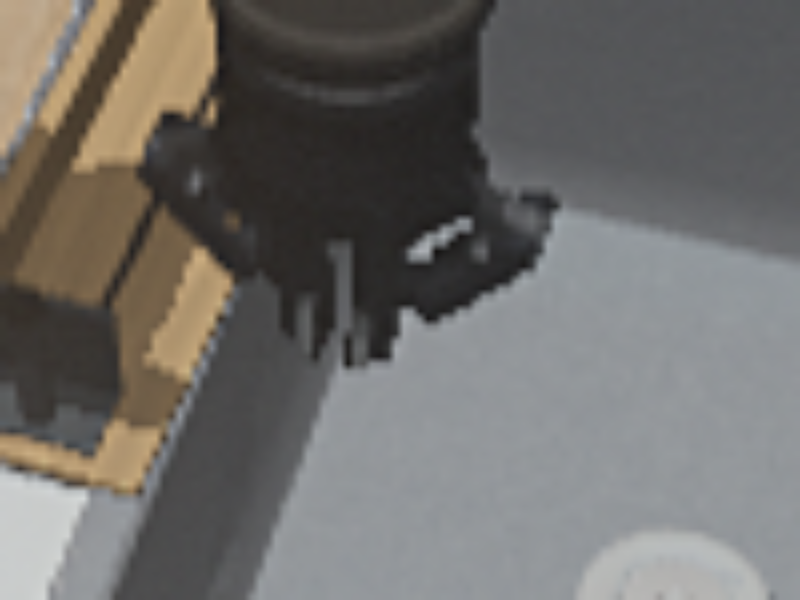

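```bash
python3 - <<'E'
from h import *
p,d=cap('side');X=cloud('side',d)
for r in range(146,164,1): print(r,p[r,335],d[r,335],np.round(X[r,335]))
o,e=ray('side',335,158);print(o,e/np.linalg.norm(e))
E
```

```text
146 [41 39 38] 951.1144 [596.  47. 294.]
147 [42 40 40] 963.51886 [595.  52. 282.]
148 [41 39 38] 960.4409 [596.  48. 284.]
149 [41 39 39] 968.148 [595.  50. 276.]
150 [39 38 37] 970.84106 [595.  50. 273.]
151 [47 47 47] 974.93536 [596.  50. 268.]
152 [67 68 68] 981.6531 [595.  51. 261.]
153 [76 77 77] 983.9098 [596.  51. 258.]
154 [74 75 75] 990.02814 [595.  52. 252.]
155 [90 91 91] 990.87146 [596.  50. 250.]
156 [96 97 97] 993.5194 [596.  49. 247.]
157 [84 86 85] 1000.2799 [596.  51. 240.]
158 [81 82 81] 1005.53204 [596.  51. 234.]
159 [132 136 140] 1502.3169 [ 528.  316. -183.]
160 [146 151 154] 1505.6621 [ 528.  315. -188.]
161 [146 150 153] 1493.5472 [ 531.  305. -179.]
162 [147 151 154] 1490.4313 [ 532.  300. -179.]
163 [146 150 154] 1493.0532 [ 533.  298. -183.]
[ 735.28756387 -491.69242786 1076.11306856] [-0.13791547  0.53701433 -0.83222289]
```

The side depth puts the fingertips about 29 mm higher than the state implies, so I'll check that by touching the free worktop on the right.

```bash
python3 -m handwheel '-4.5 -0.4 0 0 0 0;-4.5 -0.4 0 0 0 0;-4.5 -0.4 0 0 0 0;-4.5 -0.4 0 0 0 0;-4.5 -0.4 0 0 0 0;-4.5 -0.4 0 0 0 0;-4.5 -0.4 0 0 0 0;-4.5 -0.4 0 0 0 0' 0.5
python3 -m handwheel '-4.5 -0.4 0 0 0 0;-4.5 -0.4 0 0 0 0;-4.5 -0.4 0 0 0 0;0 0 4 0 0 0;0 0 4 0 0 0;0 0 4 0 0 0;0 0 4 0 0 0;0 0 0 0 0 0'
python3 -m handwheel '0 0 1 0 0 0;0 0 1 0 0 0;0 0 0 0 0 0'
python3 -m handwheel '0 0 0.6 0 0 0;0 0 0.4 0 0 0;0 0 0 0 0 0;0 0 0 0 0 0'
python3 - <<'E'
from h import *
st();cap('side');p,d=cap('side');X=cloud('side',d);x,y,z=X[...,0],X[...,1],X[...,2]
for a in range(5,90,10):
    Q=X[(d>0)&(x>490)&(x<600)&(y<-380)&(y>-480)&(z>a)&(z<a+10)]
    if len(Q)>2: print(a,len(Q),np.round(Q.min(0)),np.round(Q.max(0)),np.round(np.median(Q,0)))
E
```

```text
clock: 7.1
eef_pos: [553.4, -300.4, 219.0]
eef_rot: [[-0.0, 1.0, 0.0], [1.0, 0.0, 0.0], [0.0, 0.0, -1.0]]
wrist_force: [0.6, 0.4, 0.3]
width: 0.058
gripper_force: 0.0
clock: 7.9
eef_pos: [538.7, -430.7, 52.2]
eef_rot: [[0.0, 1.0, -0.009], [1.0, -0.0, 0.009], [0.009, -0.009, -1.0]]
wrist_force: [-1.0, 0.5, -0.8]
width: 0.059
gripper_force: 0.0
clock: 8.2
eef_pos: [541.9, -433.7, 39.2]
eef_rot: [[-0.0, 1.0, 0.0], [1.0, 0.0, -0.0], [-0.0, 0.0, -1.0]]
wrist_force: [0.6, -0.5, -0.5]
width: 0.058
gripper_force: 0.0
clock: 8.6
eef_pos: [541.8, -433.7, 29.1]
eef_rot: [[-0.0, 1.0, 0.0], [1.0, 0.0, -0.0], [-0.0, 0.0, -1.0]]
wrist_force: [-0.3, -0.2, 0.3]
width: 0.06
gripper_force: 0.0
t 8.6 p [ 541.8 -433.7   29.1] F [-0.3 -0.2  0.3] w 0.05961591627798515 0.0
5 5 [ 567. -456.    5.] [ 597. -391.    6.] [ 590. -442.    5.]
85 5 [ 565. -447.   89.] [ 573. -443.   92.] [ 569. -445.   91.]
```

```bash
python3 -m handwheel '0 0 0.7 0 0 0;0 0 0 0 0 0;0 0 0.2 0 0 0;0 0 0 0 0 0'|grep -E 'eef_pos|wrist_f'
python3 -m handwheel '0 0 0.2 0 0 0;0 0 0 0 0 0;0 0 0.2 0 0 0;0 0 0 0 0 0'|grep -E 'eef_pos|wrist_f'
python3 -m handwheel '0 0 0.2 0 0 0;0 0 0 0 0 0;0 0 0.2 0 0 0;0 0 0 0 0 0'|grep -E 'eef_pos|wrist_f'
```

```text
eef_pos: [541.7, -433.5, 19.5]
wrist_force: [-0.1, 0.1, 0.6]
eef_pos: [541.7, -433.5, 15.6]
wrist_force: [-0.1, -0.7, 0.4]
eef_pos: [541.7, -433.5, 11.6]
wrist_force: [0.7, -0.5, -0.2]
```

```bash
python3 -m handwheel '0 0 0.5 0 0 0;0 0 0 0 0 0'|grep -E 'eef_pos|wrist_f'
python3 -m handwheel '0 0 0.5 0 0 0;0 0 0 0 0 0'|grep -E 'eef_pos|wrist_f'
python3 -m handwheel '0 0 0.3 0 0 0;0 0 0 0 0 0'|grep -E 'eef_pos|wrist_f'
python3 -m handwheel '0 0 0.3 0 0 0;0 0 0 0 0 0'|grep -E 'eef_pos|wrist_f'
python3 -m handwheel '0 0 0.2 0 0 0;0 0 0 0 0 0'|grep -E 'eef_pos|wrist_f'
```

```text
eef_pos: [541.4, -433.3, 6.0]
wrist_force: [0.0, -0.5, -0.3]
eef_pos: [541.4, -433.3, 0.9]
wrist_force: [0.2, -0.7, 0.1]
eef_pos: [541.6, -433.4, -1.6]
wrist_force: [0.1, -0.2, 0.5]
eef_pos: [541.6, -433.4, -4.6]
wrist_force: [-0.5, 0.0, -0.4]
eef_pos: [541.6, -433.5, -6.4]
wrist_force: [-0.9, 0.2, -0.1]
```

```bash
python3 -m handwheel '0 0 0.2 0 0 0;0 0 0 0 0 0'|grep -E 'eef_pos|wrist_f'
python3 -m handwheel '0 0 0.2 0 0 0;0 0 0 0 0 0'|grep -E 'eef_pos|wrist_f'
python3 -m handwheel '0 0 0.2 0 0 0;0 0 0 0 0 0'|grep -E 'eef_pos|wrist_f'
```

```text
eef_pos: [541.9, -433.7, -8.0]
wrist_force: [-0.2, -0.7, 0.6]
eef_pos: [541.9, -433.8, -8.1]
wrist_force: [-4.2, 2.7, 12.1]
eef_pos: [542.0, -433.8, -8.2]
wrist_force: [-7.6, 6.7, 22.2]
```

```bash
python3 - <<'E'
from h import *
p,d=cap('side');q,_=cap('top')
cv2.imwrite('pics/a4.png',np.hstack([cv2.resize(p[200:400,180:380],(400,400)),cv2.resize(q[130:280,400:550],(400,400))])[:,:,::-1])
E
```

```text
(no output)
```

View pics/a4.png

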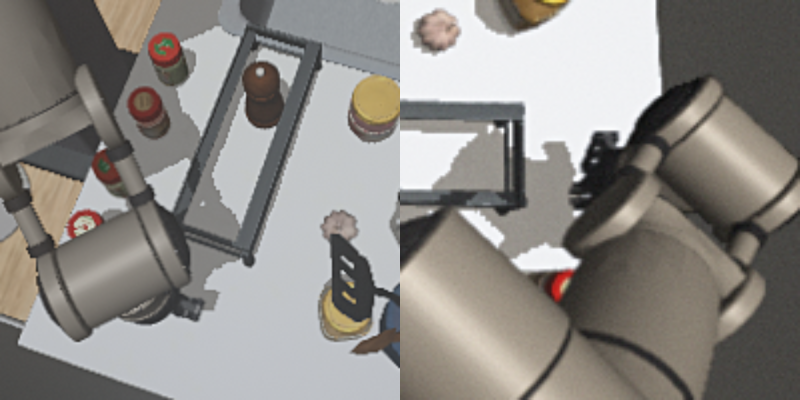

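```bash
python3 -m handwheel '0 0 -4 0 0 0;0 0 -4 0 0 0;0 0 -4 0 0 0;0 0 -4 0 0 0;0 0 -4 0 0 0;0 0 0 0 0 0' 8.54 | grep eef_pos
python3 -m handwheel '4.15 0.65 0 0 0 0;4.15 0.65 0 0 0 0;4.15 0.65 0 0 0 0;4.15 0.65 0 0 0 0;4.15 0.65 0 0 0 0;4.15 0.65 0 0 0 0;4.15 0.65 0 0 0 0;0 0 0 0 0 0'
python3 -m handwheel '0 0 0 0 0 0;0 0 0 0 0 0' | grep eef_pos
```

```text
eef_pos: [543.8, -435.6, 195.4]
clock: 13.0
eef_pos: [587.5, -137.9, 187.4]
eef_rot: [[-0.005, 1.0, -0.001], [1.0, 0.005, 0.002], [0.002, -0.001, -1.0]]
wrist_force: [0.5, -0.8, 0.9]
width: 0.999
gripper_force: 0.0
eef_pos: [587.0, -144.0, 187.5]
```

```bash
python3 -m handwheel '0 0 2.5 0 0 0;0 0 2.5 0 0 0;0 0 2.4 0 0 0;0 0 0 0 0 0;0 0 0 0 0 0' | grep -E 'eef_pos|force'
python3 -m handwheel '0 0 0 0 0 0;0 0 0 0 0 0;0 0 0 0 0 0;0 0 0 0 0 0;0 0 0 0 0 0;0 0 0 0 0 0;0 0 0 0 0 0;0 0 0 0 0 0' 3.0
```

```text
eef_pos: [587.2, -144.4, 114.0]
wrist_force: [0.4, 0.0, 0.4]
gripper_force: 0.0
clock: 14.5
eef_pos: [588.0, -143.4, 115.9]
eef_rot: [[-0.0, 1.0, 0.003], [1.0, 0.0, -0.001], [-0.001, 0.003, -1.0]]
wrist_force: [-0.9, -0.4, 7.0]
width: 0.529
gripper_force: 60.7
```

```bash
python3 -m handwheel '0 0 -2 0 0 0;0 0 -3 0 0 0;0 0 -4 0 0 0;0 0 -3 0 0 0;0 0 0 0 0 0' | grep -E 'eef_pos|force|width'
python3 -m handwheel '-3 -0.4 0 0 0 0;-3.8 -0.6 0 0 0 0;-3.8 -0.6 0 0 0 0;-3.8 -0.6 0 0 0 0;-3.8 -0.6 0 0 0 0;-3.8 -0.6 0 0 0 0;-3.8 -0.6 0 0 0 0;-3 -0.6 0 0 0 0'
python3 -m handwheel '-1.5 0 0 0 0 0;0 0 0 0 0 0;0 0 4 0 0 0;0 0 4 0 0 0;0 0 3 0 0 0;0 0 0 0 0 0;0 0 0 0 0 0'
```

```text
eef_pos: [589.3, -143.8, 239.4]
wrist_force: [0.5, 0.2, -1.3]
width: 0.532
gripper_force: 62.0
clock: 15.8
eef_pos: [540.2, -433.0, 232.3]
eef_rot: [[0.001, 1.0, -0.002], [1.0, -0.001, 0.001], [0.001, -0.002, -1.0]]
wrist_force: [0.7, 0.5, -2.1]
width: 0.527
gripper_force: 62.0
clock: 16.5
eef_pos: [541.7, -445.2, 124.3]
eef_rot: [[-0.001, 1.0, -0.0], [1.0, 0.001, 0.001], [0.001, -0.0, -1.0]]
wrist_force: [-0.2, -0.1, -1.2]
width: 0.528
gripper_force: 63.3
```

```bash
python3 -m handwheel '0 0 0.4 0 0 0;0 0 0.3 0 0 0;0 0 0.2 0 0 0;0 0 0 0 0 0;0 0 0 0 0 0' | grep -E 'eef_pos|force|width'
python3 -m handwheel '0 0 0 0 0 0;0 0 0 0 0 0;0 0 0 0 0 0;0 0 0 0 0 0;0 0 0 0 0 0' 8.54 | grep -E 'eef_pos|force|width'
python3 -m handwheel '0 0 -2 0 0 0;0 0 -4 0 0 0;0 0 -4 0 0 0;0 0 -4 0 0 0;2 -3 0 0 0 0;4 -3 0 0 0 0;4 -2 0 0 0 0;4 0 0 0 0 0' | grep eef_pos
python3 -m handwheel '4 0 0 0 0 0;4 0 0 0 0 0;4 0 0 0 0 0;4 0 0 0 0 0;4 0 0 0 0 0;4 0 0 0 0 0;4 0 0 0 0 0;0 0 0 0 0 0' | grep eef_pos
python3 - <<'E'
from h import *
for n in('top','side'):
    p,d=cap(n,n+'1.png');X=cloud(n,d);x,y,z=X[...,0],X[...,1],X[...,2]
    clusters((d>0)&(x>470)&(x<600)&(y<-370)&(y>-520)&(z>20)&(z<175),n+' mill',X)
    m=(d>0)&(x>470)&(x<600)&(y<-370)&(y>-520)
    for a in (20,60,100,140): 
        Q=X[m&(z>a)&(z<a+25)]
        if len(Q)>5: print(a,np.round(Q.min(0)),np.round(Q.max(0)))
E
```

```text
eef_pos: [541.6, -446.5, 115.9]
wrist_force: [0.8, 0.2, 2.8]
width: 0.527
gripper_force: 63.6
eef_pos: [541.2, -446.1, 114.8]
wrist_force: [0.1, 0.1, 0.2]
width: 1.001
gripper_force: 0.0
eef_pos: [458.8, -305.0, 255.3]
eef_pos: [460.8, -22.3, 255.3]
top mill px [482. 200.] area 558 top 152.1 centre 542.5 -445.4 r 22.3 mean [ 542.8 -445.2]
20 [ 518. -456.   20.] [ 567. -416.   45.]
60 [ 523. -456.   60.] [ 563. -422.   84.]
100 [ 521. -448.  101.] [ 565. -421.  124.]
140 [ 521. -468.  140.] [ 565. -425.  165.]
side mill px [255. 353.] area 564 top 154.1 centre 543.5 -450.1 r 21.6 mean [ 544.  -450.1]
20 [ 536. -473.   29.] [ 570. -420.   45.]
60 [ 546. -468.   61.] [ 566. -430.   82.]
100 [ 552. -471.  111.] [ 567. -430.  120.]
140 [ 519. -473.  140.] [ 567. -428.  165.]
```

```bash
cat > meas.py <<'E'
from h import *
def fitline(P,bins=12):
    # centreline x(y) by mid of min/max per y-bin
    y=P[:,1];e=np.linspace(y.min()+6,y.max()-6,bins+1);a=[]
    for i in range(bins):
        q=P[(y>e[i])&(y<e[i+1]),0]
        if len(q)>3: a.append(((e[i]+e[i+1])/2,np.median(q)))
    a=np.array(a);k=np.polyfit(a[:,0],a[:,1],1);return k,np.std(a[:,1]-np.polyval(k,a[:,0]))
def tray():
    for n in('top','side'):
        p,d=cap(n);X=cloud(n,d);x,y,z=X[...,0],X[...,1],X[...,2]
        m=(d>0)&(x>340)&(x<425)&(y>60)&(y<420)&(z>47)&(z<56);P=X[m]
        k,r=fitline(P);print(n,'gallery x=%.4f y+%.1f r%.1f'%(k[0],k[1],r),'y',np.round(np.percentile(P[:,1],[0.5,99.5]),1),'yaw deg',round(-np.degrees(np.arctan(k[0])),2),'mid x',round(np.polyval(k,np.percentile(P[:,1],[.5,99.5]).mean()),1))
        m=(d>0)&(x>340)&(x<500)&(y>60)&(y<420)&(z>12)&(z<18);P=X[m]
        b=P[(P[:,1]>150)&(P[:,1]<330)];e=[np.percentile(b[(b[:,1]>a)&(b[:,1]<a+30),0],98) for a in range(150,330,30)];print(' rear edge',np.round(e,1),'board z',np.median(P[:,2]))
        m=(d>0)&(x>380)&(x<470)&(y>60)&(y<420)&(z>61)&(z<72);P=X[m]
        for lo,hi in((60,220),(220,420)):
            Q=P[(P[:,1]>lo)&(P[:,1]<hi)]
            if len(Q)>3: print('  high',lo,np.round(Q.min(0)),np.round(Q.max(0)),np.round(np.median(Q,0)))
def rack():
    for n in('top','side'):
        p,d=cap(n);X=cloud(n,d);x,y,z=X[...,0],X[...,1],X[...,2]
        b=(d>0)&(y>-360)&(y<-35)
        P=X[b&(x>600)&(x<660)&(z>84)&(z<94)];k,r=fitline(P);print(n,'lip x=%.4f y+%.1f r%.1f at-198: %.1f'%(k[0],k[1],r,np.polyval(k,-198)),'y',np.percentile(P[:,1],[.5,99.5]),'xr',np.percentile(P[:,0],[2,98]),'z',np.median(P[:,2]))
        P=X[b&(x>515)&(x<560)&(z>60)&(z<84)];k,r=fitline(P);print(n,'front x=%.4f y+%.1f r%.1f at-198: %.1f'%(k[0],k[1],r,np.polyval(k,-198)),'y',np.percentile(P[:,1],[.5,99.5]))
        P=X[b&(x>550)&(x<595)&(z>75)&(z<92)]
        for lo in (-100,-400):
            Q=P[(P[:,1]>lo)&(P[:,1]<lo+140)]
            if len(Q): print('  endplate',np.round(np.median(Q,0),1),np.percentile(Q[:,1],[2,98]))
E
python3 -c "
from meas import *
tray();rack();st()"
```

```text
top gallery x=0.0386 y+388.3 r1.3 y [ 94.1 367.5] yaw deg -2.21 mid x 397.2
 rear edge [487.7 487.9 488.1 491.4 491.6 491.8] board z 14.380368704359379
  high 60 [410. 108.  61.] [462. 138.  72.] [446. 131.  66.]
  high 220 [409. 360.  61.] [469. 369.  69.] [441. 364.  65.]
side gallery x=0.0392 y+388.1 r0.8 y [ 93.9 363.2] yaw deg -2.24 mid x 397.1
 rear edge [487.1 488.1 488.4 489.8 490.5 489.5] board z 14.447209530287093
  high 220 [408. 354.  61.] [469. 367.  69.] [438. 360.  65.]
top lip x=0.0273 y+636.4 r0.8 at-198: 631.0 y [-346.27255831  -52.45034504] xr [619.10999843 641.86040597] z 88.11863402483735
top front x=0.0108 y+538.6 r1.9 at-198: 536.4 y [-348.3088642  -191.82184472]
  endplate [580.9 -52.4  82.7] [-55.40229405 -49.54715857]
  endplate [ 571.9 -342.8   82.7] [-346.52676029 -339.7936405 ]
side lip x=0.0289 y+636.5 r0.3 at-198: 630.8 y [-347.86063313  -53.3928848 ] xr [616.69694311 642.20665267] z 88.8771389950977
side front x=0.0340 y+543.2 r0.8 at-198: 536.4 y [-350.80946003  -50.87364314]
  endplate [573.8 -54.1  82.7] [-56.45723442 -49.25464864]
  endplate [ 573.3 -346.1   82.6] [-348.18437429 -343.42124754]
t 19.4 p [461.3 -27.3 254.8] F [ 0.2 -0.   0.1] w 1.0009840065640072 0.0
```

```bash
python3 -m handwheel '4.28 -1.07 0 0 0 0;4.28 -1.07 0 0 0 0;4.28 -1.07 0 0 0 0;4.28 -1.07 0 0 0 0;4.28 -1.07 0 0 0 0;4.28 -1.07 0 0 0 0;0 0 0 0 0 0.038;0 0 0 0 0 0' 4.5 | grep -E 'clock|eef'
python3 -m handwheel '0 0 4 0 0 0;0 0 4 0 0 0;0 0 4 0 0 0;0 0 4 0 0 0;0 0 2 0 0 0;0 0 0 0 0 0;0 0 0 0 0 0'
python3 -c "
from meas import *
tray()"
```

```text
clock: 20.2
eef_pos: [397.1, 230.9, 254.7]
eef_rot: [[0.037, 0.999, -0.0], [0.999, -0.037, -0.0], [-0.0, -0.0, -1.0]]
clock: 20.9
eef_pos: [398.0, 229.8, 75.4]
eef_rot: [[0.04, 0.999, 0.0], [0.999, -0.04, -0.0], [0.0, 0.0, -1.0]]
wrist_force: [-1.1, 0.1, 0.0]
width: 0.524
gripper_force: 0.0
top gallery x=0.0315 y+389.6 r0.9 y [ 94.1 218.7] yaw deg -1.81 mid x 394.5
 rear edge [487.7 487.9 488.  491.5 491.7 491.9] board z 14.161284709702933
  high 60 [410. 107.  62.] [462. 133.  72.] [447. 131.  65.]
  high 220 [438. 360.  61.] [469. 368.  70.] [453. 364.  65.]
side gallery x=0.0363 y+388.7 r0.9 y [ 94.3 362.6] yaw deg -2.08 mid x 397.0
 rear edge [487.4 487.8 487.3 488.8 491.1 492.1] board z 14.558524210380046
  high 60 [408. 106.  61.] [465. 136.  72.] [442. 131.  66.]
  high 220 [409. 357.  62.] [468. 366.  69.] [440. 360.  65.]
```

```bash
python3 -m handwheel '0 0 3 0 0 0;0 0 1.8 0 0 0;0 0 1.2 0 0 0;0 0 0 0 0 0;0 0 0 0 0 0'| grep -E 'eef_pos|force'
python3 -m handwheel '0 0 0 0 0 0;0 0 0 0 0 0;0 0 0 0 0 0;0 0 0 0 0 0;0 0 0 0 0 0;0 0 0 0 0 0;0 0 0 0 0 0;0 0 0 0 0 0' 0.5| grep -E 'eef_pos|force|width'
```

```text
eef_pos: [398.0, 230.9, 16.1]
wrist_force: [0.9, -0.3, -0.3]
gripper_force: 0.0
eef_pos: [397.5, 230.9, 15.9]
wrist_force: [-0.8, 0.0, 6.8]
width: 0.129
gripper_force: 60.4
```

```bash
python3 -m handwheel '0 0 -1 0 0 0;0 0 -3 0 0 0;0 0 -4 0 0 0;0 0 -4 0 0 0;0 0 -3 0 0 0;0 0 -1 0 0 0;0 0 0 0 0 0'
python3 - <<'E'
from h import *
for n in('top','side'):
    p,d=cap(n,n+'2.png');X=cloud(n,d);x,y,z=X[...,0],X[...,1],X[...,2]
    hsv=cv2.cvtColor(p,cv2.COLOR_RGB2HSV)
    m=(d>0)&(x>340)&(x<520)&(y>60)&(y<400)&(z>120)&(z<300)&(hsv[...,1]>70)&(hsv[...,2]>110)
    P=X[m];Q=P[P[:,0]>430]
    A=np.c_[Q[:,:2]-[441,230],np.ones(len(Q))]
    for _ in range(6):
        k=np.linalg.lstsq(A,Q[:,2],rcond=None)[0];r=Q[:,2]-A@k;g=np.abs(r)<max(3,np.std(r));A,Q=A[g],Q[g]
    print(n,len(Q),'board top plane: dz/dx %.4f dz/dy %.4f z %.1f'%tuple(k))
E
```

```text
clock: 23.0
eef_pos: [397.3, 230.8, 175.8]
eef_rot: [[0.038, 0.999, 0.002], [0.999, -0.038, 0.001], [0.001, 0.002, -1.0]]
wrist_force: [-1.0, 0.1, -4.2]
width: 0.131
gripper_force: 59.3
top 1447 board top plane: dz/dx -0.0019 dz/dy 0.0035 z 173.7
side 966 board top plane: dz/dx 0.0012 dz/dy -0.0006 z 172.0
```

```bash
python3 -m handwheel '0 0 0 0.1 0 0;0 0 0 0.1 0 0;0 0 0 0.1 0 0;0 0 0 0 0 0;0 0 0 0 0 0;0 0 0 0 0 0'
cat > board.py <<'E'
from h import *
import sys
def board(x0,x1,y0,y1,z0,z1):
  for n in('top','side'):
    p,d=cap(n,n+'b.png');X=cloud(n,d);x,y,z=X[...,0],X[...,1],X[...,2]
    hsv=cv2.cvtColor(p,cv2.COLOR_RGB2HSV)
    m=(d>0)&(x>x0)&(x<x1)&(y>y0)&(y<y1)&(z>z0)&(z<z1)&(hsv[...,1]>60)&(hsv[...,2]>90)
    P=X[m];xm=np.percentile(P[:,0],98);Q=P[P[:,0]>xm-60];c=[xm-30,(y0+y1)/2]
    A=np.c_[Q[:,:2]-c,np.ones(len(Q))]
    for _ in range(8):
        k=np.linalg.lstsq(A,Q[:,2],rcond=None)[0];r=Q[:,2]-A@k;g=np.abs(r)<max(3,1.5*np.std(r));A,Q=A[g],Q[g]
    e=[(yy,round(float(np.percentile(Q[np.abs(Q[:,1]-yy)<12,0],97)),1)) for yy in np.linspace(Q[:,1].min()+15,Q[:,1].max()-15,6).round() if (np.abs(Q[:,1]-yy)<12).sum()>5]
    print(n,len(Q),'tilt x %.2f deg, y-slope %.4f, z at x=%.1f: %.1f'%(np.degrees(np.arctan(k[0])),k[1],c[0],k[2]),'rear edge x',e,'y range',np.round(np.percentile(Q[:,1],[1,99]),1),'z at edge',round(k[2]+k[0]*(np.mean([q[1] for q in e])-c[0]),1))
E
python3 -c "
from board import *
board(340,530,60,400,120,320)"
```

```text
clock: 23.7
eef_pos: [396.2, 230.6, 174.2]
eef_rot: [[0.038, 0.955, -0.295], [0.999, -0.036, 0.011], [-0.001, -0.296, -0.955]]
wrist_force: [-0.5, 0.1, -4.3]
width: 0.124
gripper_force: 59.8
top 835 tilt x -17.11 deg, y-slope 0.0147, z at x=450.8: 155.0 rear edge x [(np.float64(107.0), 478.1), (np.float64(155.0), 478.7), (np.float64(203.0), 481.3), (np.float64(347.0), 450.0)] y range [ 93.1 359.2] z at edge 148.5
side 885 tilt x -17.64 deg, y-slope 0.0092, z at x=454.1: 154.5 rear edge x [(np.float64(103.0), 479.1), (np.float64(152.0), 481.0), (np.float64(201.0), 482.7), (np.float64(250.0), 483.9), (np.float64(299.0), 485.6), (np.float64(348.0), 486.5)] y range [ 91.8 359.7] z at edge 145.3
```

```bash
python3 -m handwheel '-1.5 0.5 -0.2 0 0 0;-3 1 -0.4 0 0 0;-3.5 1.1 -0.5 0 0 0;-4 1.2 -0.6 0 0 0;-4 1.2 -0.6 0 0 0;-4 1.2 -0.6 0 0 0;-4 1.3 -0.6 0 0 0;-4 1.3 -0.6 0 0 0'|grep -E 'eef_pos|force|width'
python3 -m handwheel '-4 1.3 -0.6 0 0 0;-4 1.3 -0.5 0 0 0;-3 1 -0.5 0 0 0;-2 0.5 0 0 0 0;-1.1 0.3 0 0 0 -0.009;0 0 0 0 0 0;0 0 0 0 0 0'
python3 -c "
from board import *
board(480,680,-360,-30,110,320)"
```

```text
eef_pos: [482.5, -55.0, 188.7]
wrist_force: [1.6, 0.7, -2.7]
width: 0.127
gripper_force: 59.9
clock: 25.3
eef_pos: [523.6, -194.2, 190.2]
eef_rot: [[0.029, 0.955, -0.296], [1.0, -0.026, 0.012], [0.004, -0.296, -0.955]]
wrist_force: [0.3, 0.7, -3.7]
width: 0.127
gripper_force: 59.9
top 632 tilt x -17.26 deg, y-slope 0.0142, z at x=583.0: 168.8 rear edge x [(np.float64(-313.0), 606.5), (np.float64(-265.0), 564.3), (np.float64(-121.0), 613.1), (np.float64(-73.0), 613.0)] y range [-322.8  -64.2] z at edge 163.7
side 1325 tilt x -17.30 deg, y-slope 0.0142, z at x=581.8: 170.3 rear edge x [(np.float64(-319.0), 607.4), (np.float64(-270.0), 609.1), (np.float64(-221.0), 609.4), (np.float64(-172.0), 612.1), (np.float64(-124.0), 613.0), (np.float64(-75.0), 614.9)] y range [-332.6  -76.1] z at edge 161.2
```

```bash
python3 -m handwheel '0 0.6 1.9 0 -0.004 0;-0.1 0.6 1.9 0 0 0;-0.1 0.6 1.9 0 0 0;0 0.3 1 0 0 0;0 0.3 1 0 0 0;0 0 0 0 0 0;0 0 0 0 0 0'
python3 -c "
from board import *
board(480,680,-360,-30,84,220)"
```

```text
clock: 26.1
eef_pos: [524.3, -197.4, 110.3]
eef_rot: [[0.028, 0.955, -0.295], [1.0, -0.027, 0.007], [-0.001, -0.295, -0.956]]
wrist_force: [-0.0, 0.3, -3.3]
width: 0.124
gripper_force: 59.8
top 406 tilt x -16.27 deg, y-slope 0.0057, z at x=573.7: 92.5 rear edge x [(np.float64(-121.0), 603.5), (np.float64(-76.0), 602.7)] y range [-289.4  -73.6] z at edge 83.9
side 811 tilt x -15.62 deg, y-slope 0.0114, z at x=577.1: 92.5 rear edge x [(np.float64(-323.0), 604.8), (np.float64(-281.0), 603.5), (np.float64(-239.0), 603.2), (np.float64(-197.0), 605.5), (np.float64(-155.0), 608.4), (np.float64(-113.0), 609.1)] y range [-336.6 -126.6] z at edge 84.5
```

```bash
python3 -m handwheel '0.03 0.65 -0.2 0 0 0;0.03 0.65 -0.2 0 0 0;0 0 0 0 0 0'|grep -E 'eef_pos|force'
python3 -m handwheel '0.03 0.4 -0.12 0 0 0;0.03 0.3 -0.1 0 0 0;0 0 0 0 0 0'|grep -E 'eef_pos|force'
python3 - <<'E'
from h import *
p,d=cap('side');q,_=cap('top')
cv2.imwrite('pics/a5.png',np.hstack([cv2.resize(p[200:340,240:380],(400,400)),cv2.resize(q[130:250,330:470],(400,343),).copy() if 0 else cv2.resize(q[130:270,325:465],(400,400))])[:,:,::-1])
E
```

```text
eef_pos: [538.9, -197.3, 109.8]
wrist_force: [0.0, 0.4, -3.6]
gripper_force: 59.8
eef_pos: [545.4, -196.8, 109.6]
wrist_force: [-0.4, -0.4, -3.6]
gripper_force: 59.9
```

View pics/a5.png

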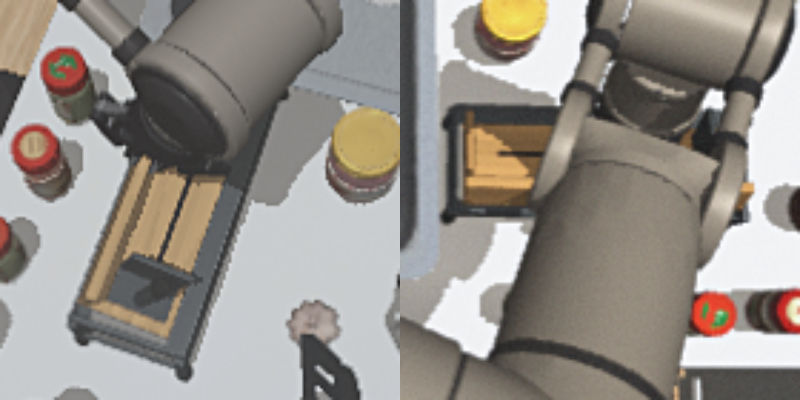

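The rear edge is under the lip in both views, with no contact force. Now I'll lower the front.

```bash
python3 -m handwheel '0 0.04 0.74 -0.075 0 0;0 0 0 0 0 0;0 0.04 0.75 -0.075 0 0;0 0 0 0 0 0'|grep -E 'eef|force'
python3 -m handwheel '0 0.03 0.75 -0.075 0 0;0 0 0 0 0 0;0 0.03 0.55 -0.075 0 0;0 0 0 0 0 0'|grep -E 'eef|force'
```

```text
eef_pos: [540.2, -196.6, 95.1]
eef_rot: [[0.029, 0.988, -0.152], [1.0, -0.029, 0.004], [-0.0, -0.152, -0.988]]
wrist_force: [-1.7, -0.2, -3.9]
gripper_force: 60.2
eef_pos: [539.7, -196.5, 82.0]
eef_rot: [[0.028, 1.0, -0.004], [1.0, -0.028, 0.0], [0.0, -0.004, -1.0]]
wrist_force: [0.0, 0.6, -4.3]
gripper_force: 60.2
```

```bash
python3 -m handwheel '0 0.15 0 0 0 0;0 0 0.15 0 0 0;0 0 0 0 0 0;0 0 0 0 0 0'|grep -E 'eef_pos|force'
python3 -m handwheel '0 0 0.1 0 0 0;0 0 0 0 0 0;0 0 0 0 0 0'|grep -E 'eef_pos|force'
```

```text
eef_pos: [542.7, -196.8, 80.5]
wrist_force: [0.1, -0.1, -4.3]
gripper_force: 60.3
eef_pos: [542.7, -196.9, 80.0]
wrist_force: [0.1, -0.7, -0.2]
gripper_force: 60.7
```

```bash
python3 -m handwheel '0 -0.05 0.08 0 0 0;0 0 0 0 0 0;0 0 0 0 0 0'|grep -E 'eef_pos|force'
python3 -m handwheel '0 0 0 0 0 0;0 0 0 0 0 0;0 0 0 0 0 0;0 0 0 0 0 0' 4.5|grep -E 'eef_pos|force'
python3 -m handwheel '0 0 -2 0 0 0;0 0 -4 0 0 0;0 0 -4 0 0 0;0 0 -4 0 0 0;3 -4 0 0 0 0;3 -4 0 0 0 0;4 -3 0 0 0 0;4 0 0 0 0 0'|grep -E 'eef_pos|force'
python3 -m handwheel '4 0 0 0 0 0;4 0 0 0 0 0;4 0 0 0 0 0;4 0 0 0 0 0;0 0 0 0 0 0;0 0 0 0 0 0'|grep -E 'eef_pos|force'
cat > seat.py <<'E'
from h import *
from meas import fitline
R0=np.array([585,-199.]);a=np.radians(-1.6);ex=np.array([np.cos(a),np.sin(a)]);ey=np.array([-ex[1],ex[0]])
def rk(P):
    v=P[:,:2]-R0;return np.c_[v@ex,v@ey,P[:,2]]
if __name__=='__main__':
  for n in('top','side'):
    p,d=cap(n,n+'3.png');X=cloud(n,d);x,y,z=X[...,0],X[...,1],X[...,2];hsv=cv2.cvtColor(p,cv2.COLOR_RGB2HSV)
    m=(d>0)&(x>500)&(x<650)&(y<-40)&(y>-360)&(z>60)&(z<200)
    P=rk(X[m]);wood=(hsv[m][:,1]>60)&(hsv[m][:,2]>90)
    b=P[wood&(P[:,0]>-25)&(P[:,0]<33)&(P[:,2]<90)&(abs(P[:,1])<125)]
    A=np.c_[b[:,:2],np.ones(len(b))];k=np.linalg.lstsq(A,b[:,2],rcond=None)[0];print(n,'board slope x %.4f y %.4f z %.1f (78)'%tuple(k))
    g=P[wood&(P[:,0]<-32)&(P[:,2]>108)&(P[:,2]<122)&(abs(P[:,1])<125)];kk,r=fitline(g);print('  gallery x %.1f slope %.4f (-44) z %.1f (115)'%(kk[1],kk[0],np.median(g[:,2])))
    e=P[wood&(P[:,1]>110)&(P[:,2]>122)&(P[:,2]<138)];print('  fixed end y',np.round(np.percentile(e[:,1],[2,50,98]),1),'(130..138)')
    s=P[~wood&(P[:,1]<-60)&(P[:,1]>-140)&(P[:,2]>128)];
    for lo,hi in((128,145),(145,164),(164,178)):
        q=s[(s[:,2]>lo)&(s[:,2]<hi)]
        if len(q): print('  stop',lo,len(q),np.round(q.min(0)),np.round(q.max(0)),np.round(np.median(q,0),1))
    clusters((d>0)&(x>350)&(x<500)&(y<-60)&(y>-450)&(z>75)&(z<130),n+' jar',X)
E
python3 seat.py
```

```text
eef_pos: [542.8, -196.9, 80.0]
wrist_force: [0.4, 2.3, 5.5]
gripper_force: 61.5
eef_pos: [541.9, -196.9, 78.7]
wrist_force: [0.0, -0.1, -0.2]
gripper_force: 0.0
eef_pos: [432.4, -52.4, 218.7]
wrist_force: [0.4, -0.3, -0.2]
gripper_force: 0.0
eef_pos: [440.3, 106.9, 218.4]
wrist_force: [0.4, 0.2, 0.3]
gripper_force: 0.0
top board slope x 0.0041 y 0.0005 z 77.1 (78)
  gallery x -42.7 slope 0.0004 (-44) z 113.6 (115)
  fixed end y [132.2 135.4 138.7] (130..138)
  stop 128 70 [ -26. -115.  128.] [ 28. -89. 144.] [  0.4 -91.2 138.1]
  stop 145 13 [  -6. -116.  146.] [   5. -106.  164.] [  -2.  -107.8  156. ]
  stop 164 25 [  -4. -119.  167.] [   6. -106.  174.] [   1.3 -112.6  170.2]
top jar px [371. 236.] area 214 top 107.7 centre 441.2 -127.2 r 22.1 mean [ 441.3 -126.9]
top jar px [401. 235.] area 226 top 107.9 centre 444.5 -209.7 r 21.6 mean [ 444.6 -209.2]
top jar px [463. 238.] area 251 top 107.5 centre 435.1 -382.3 r 22.1 mean [ 435.1 -381.4]
top jar px [433. 239.] area 242 top 107.4 centre 432.8 -300.5 r 22.1 mean [ 432.6 -299.8]
side board slope x -0.0012 y 0.0030 z 78.2 (78)
  gallery x -41.8 slope -0.0004 (-44) z 114.8 (115)
  fixed end y [130.4 132.5 136.6] (130..138)
  stop 128 86 [ -27. -124.  128.] [ 29. -92. 145.] [  2.1 -96.8 139.9]
  stop 145 10 [  -1. -123.  146.] [   8. -115.  164.] [   5.8 -121.3  153.4]
  stop 164 36 [  -5. -123.  165.] [   9. -109.  175.] [   1.9 -116.7  170.9]
side jar px [262. 225.] area 256 top 108.7 centre 441.0 -127.7 r 23.0 mean [ 441.2 -128.7]
side jar px [252. 252.] area 274 top 108.2 centre 443.6 -211.2 r 22.7 mean [ 443.7 -211.7]
side jar px [235. 283.] area 279 top 107.9 centre 432.4 -303.3 r 22.3 mean [ 432.6 -303.4]
side jar px [223. 314.] area 325 top 108.6 centre 434.2 -384.9 r 22.4 mean [ 434.8 -385.3]
```

The tray is seated flat (board z ≈ 78, gallery parallel, fixed end at rack y ≈ 130). Now jar 1.

```bash
python3 -m handwheel '-3.9 0.12 1.4 0 0 0;-3.9 0.12 1.4 0 0 0;-3.9 0.12 1.4 0 0 0;-3.9 0.12 1.4 0 0 0;-3.9 0.12 1.4 0 0 0;-3.9 0.12 1.4 0 0 0;0 0 0 0 0 0;0 0 0 0 0 0' 8.54|grep -E 'eef|force'
```

```text
eef_pos: [440.3, -129.5, 134.4]
eef_rot: [[0.033, 0.999, -0.001], [0.999, -0.033, -0.0], [-0.001, -0.001, -1.0]]
wrist_force: [-0.2, 0.1, -0.6]
gripper_force: 0.0
```

```bash
python3 -m handwheel '0.25 0.05 2 0 0 0;0 0 3 0 0 0;0 0 2 0 0 0;0 0 0 0 0 0;0 0 0 0 0 0'|grep -E 'eef_pos|force'
python3 -m handwheel '0 0 0 0 0 0;0 0 0 0 0 0;0 0 0 0 0 0;0 0 0 0 0 0;0 0 0 0 0 0;0 0 0 0 0 0' 3|grep -E 'eef_pos|force|width'
python3 -m handwheel '0 0 -2 0 0 0;0 0 -4 0 0 0;0 0 -4 0 0 0;0 0 -3 0 0 0;0 0 0 0 0 0;0 0 0 0 0 0' |grep -E 'eef_pos|force|width'
```

```text
eef_pos: [441.9, -125.2, 65.5]
wrist_force: [1.4, 0.1, 1.3]
gripper_force: 0.0
eef_pos: [442.1, -125.8, 65.8]
wrist_force: [-1.8, 0.9, 8.1]
width: 0.502
gripper_force: 59.8
eef_pos: [441.6, -125.3, 195.0]
wrist_force: [-0.4, 0.5, -1.7]
width: 0.503
gripper_force: 61.2
```

```bash
python3 -m handwheel '3.6 0 0 0 0 0;0 0 0 0 0 0;0 3.6 0 0 0 0;0 3.6 0 0 0 0;0 3.6 0 0 0 0;0 3.6 0 0 0 0;0 0 0 0 0 0;0 0 0 0 0 0'|grep -E 'eef_pos'
python3 -m handwheel '0 0 2 0 0 0;0 0 2 0 0 0;0 0 0.7 0 0 0;0 0 0 0 0 0;0 0 0 0 0 0' |grep -E 'eef_pos|force'
```

```text
eef_pos: [585.7, -93.4, 192.3]
eef_pos: [586.5, -93.7, 148.5]
wrist_force: [-0.5, 0.0, -0.7]
gripper_force: 61.6
```

```bash
python3 -m handwheel '0 0 0.3 0 0 0;0 0 0.2 0 0 0;0 0 0 0 0 0;0 0 0 0 0 0' |grep -E 'eef_pos|force'
python3 -m handwheel '0 0 0 0 0 0;0 0 0 0 0 0;0 0 0 0 0 0;0 0 0 0 0 0' 8.54|grep -E 'eef_pos|force'
python3 -m handwheel '0 0 -2 0 0 0;0 0 -3 0 0 0;0 0 -2 0 0 0;0 -4 0 0 0 0;0 -4 0 0 0 0;0 -4 0 0 0 0;0 -2 0 0 0 0;0 0 0 0 0 0'|grep -E 'eef_pos|force'
```

```text
eef_pos: [587.0, -93.6, 143.9]
wrist_force: [-2.7, -0.4, 6.0]
gripper_force: 62.0
eef_pos: [586.6, -93.4, 142.5]
wrist_force: [-0.1, -0.9, 0.5]
gripper_force: 0.0
eef_pos: [444.6, -89.1, 213.1]
wrist_force: [-0.2, 0.1, 0.8]
gripper_force: 0.0
```

```bash
python3 -m handwheel '-4 0.11 2.5 0 0 0;-4 0.11 2.5 0 0 0;-4 0.11 2.4 0 0 0;0 0 0 0 0 0;0 0 0 0 0 0'|grep -E 'eef_pos'
python3 -m handwheel '0 0 3 0 0 0;0 0 2.5 0 0 0;0 0 1.9 0 0 0;0 0 0 0 0 0;0 0 0 0 0 0'|grep -E 'eef_pos|force'
```

```text
eef_pos: [447.0, -210.3, 138.1]
eef_pos: [447.6, -209.2, 65.8]
wrist_force: [-0.1, 0.0, 0.1]
gripper_force: 0.0
```

```bash
python3 -m handwheel '0 -0.35 0 0 0 0;0 0 0 0 0 0;0 0 0 0 0 0;0 0 0 0 0 0;0 0 0 0 0 0;0 0 0 0 0 0;0 0 0 0 0 0;0 0 0 0 0 0' 3|grep -E 'eef_pos|force|width'
python3 -m handwheel '0 0 -2 0 0 0;0 0 -4 0 0 0;0 0 -4 0 0 0;0 0 -3 0 0 0;3.5 0 0 0 0 0;3.5 0 0 0 0 0;0 0 0 0 0 0;0 0 0 0 0 0' |grep -E 'eef_pos|force|width'
```

```text
eef_pos: [443.6, -209.9, 66.0]
wrist_force: [-0.6, 0.6, 7.6]
width: 0.505
gripper_force: 60.3
eef_pos: [445.1, -139.1, 195.1]
wrist_force: [-0.9, -0.2, -1.8]
width: 0.506
gripper_force: 61.3
```

```bash
python3 -m handwheel '0 3.5 0 0 0 0;0 3.5 0 0 0 0;0 3.5 0 0 0 0;0 3.5 0 0 0 0;0 0 0 0 0 0;0 0 0 0 0 0'|grep -E 'eef_pos'
python3 -m handwheel '0 0 2 0 0 0;0 0 2 0 0 0;0 0 0.7 0 0 0;0 0 0.3 0 0 0;0 0 0 0 0 0;0 0 0 0 0 0' |grep -E 'eef_pos|force'
```

```text
eef_pos: [584.8, -144.3, 193.7]
eef_pos: [585.3, -143.8, 145.9]
wrist_force: [-0.4, 0.2, -0.5]
gripper_force: 61.7
```

```bash
python3 -m handwheel '0 0 0.25 0 0 0;0 0 0 0 0 0;0 0 0 0 0 0' |grep -E 'eef_pos|force'
python3 -m handwheel '0 0 0 0 0 0;0 0 0 0 0 0;0 0 0 0 0 0;0 0 0 0 0 0' 8.54|grep -E 'force'
python3 -m handwheel '0 0 -2 0 0 0;0 0 -3 0 0 0;0 0 -2 0 0 0;0 -4 0 0 0 0;0 -4 0 0 0 0;0 -4 0 0 0 0;0 -3.2 0 0 0 0;0 0 0 0 0 0'|grep -E 'eef_pos|force'
python3 -m handwheel '-4 0.13 1.9 0 0 0;-4 0.13 1.9 0 0 0;-4 0.13 1.9 0 0 0;-4.2 0.13 1.9 0 0 0;0 0 0 0 0 0;0 0 0 0 0 0'|grep -E 'eef_pos'
```

```text
eef_pos: [585.7, -143.8, 144.1]
wrist_force: [-0.9, 0.8, 5.5]
gripper_force: 62.3
wrist_force: [0.8, 0.4, 0.1]
gripper_force: 0.0
eef_pos: [429.8, -138.4, 212.5]
wrist_force: [0.4, 0.4, -0.5]
gripper_force: 0.0
eef_pos: [433.8, -302.0, 135.5]
```

```bash
python3 -m handwheel '0.05 0 3 0 0 0;0 0 2.5 0 0 0;0 0 1.5 0 0 0;0 0 0 0 0 0;0 0 0 0 0 0'|grep -E 'eef_pos|force'
python3 -m handwheel '0 0 0 0 0 0;0 0 0 0 0 0;0 0 0 0 0 0;0 0 0 0 0 0;0 0 0 0 0 0;0 0 0 0 0 0;0 0 0 0 0 0' 3|grep -E 'eef_pos|force|width'
python3 -m handwheel '0 0 -2 0 0 0;0 0 -4 0 0 0;0 0 -4 0 0 0;0 0 -3 0 0 0;4 0 0 0 0 0;4 0 0 0 0 0;3.2 0 0 0 0 0;0 0 0 0 0 0' |grep -E 'eef_pos|force|width'
```

```text
eef_pos: [434.6, -300.4, 67.4]
wrist_force: [0.2, 0.1, 0.0]
gripper_force: 0.0
eef_pos: [434.0, -301.3, 67.5]
wrist_force: [-1.3, 0.4, 4.7]
width: 0.503
gripper_force: 60.1
eef_pos: [436.4, -185.3, 196.7]
wrist_force: [-0.4, -0.1, 0.1]
width: 0.503
gripper_force: 61.1
```

```bash
python3 -m handwheel '-0.3 0 0 0 0 0;0 3.7 0 0 0 0;0 3.7 0 0 0 0;0 3.7 0 0 0 0;0 3.7 0 0 0 0;0 0 0 0 0 0;0 0 0 0 0 0'|grep -E 'eef_pos'
python3 -m handwheel '0 0 2 0 0 0;0 0 2 0 0 0;0 0 0.7 0 0 0;0 0 0.3 0 0 0;0 0 0 0 0 0;0 0 0 0 0 0' |grep -E 'eef_pos|force'
```

```text
eef_pos: [584.7, -197.2, 195.1]
eef_pos: [585.0, -196.4, 147.5]
wrist_force: [0.0, -0.2, -0.8]
gripper_force: 61.5
```

```bash
python3 -m handwheel '0 0 0.27 0 0 0;0 0 0 0 0 0;0 0 0 0 0 0' |grep -E 'eef_pos|force'
python3 -m handwheel '0 0 0 0 0 0;0 0 0 0 0 0;0 0 0 0 0 0;0 0 0 0 0 0' 8.54|grep -E 'force'
python3 -m handwheel '0 0 -2 0 0 0;0 0 -3 0 0 0;0 0 -2 0 0 0;0 -4 0 0 0 0;0 -4 0 0 0 0;0 -4 0 0 0 0;0 -3.1 0 0 0 0;0 0 0 0 0 0'|grep -E 'eef_pos|force'
python3 -m handwheel '-3.82 0.13 1.5 0 0 0;-3.82 0.13 1.5 0 0 0;-3.82 0.13 1.5 0 0 0;-3.82 0.13 1.5 0 0 0;-3.82 0.13 1.6 0 0 0;0 0 0 0 0 0;0 0 0 0 0 0'|grep -E 'eef_pos'
```

```text
eef_pos: [585.4, -196.4, 145.6]
wrist_force: [-1.7, 0.4, 5.3]
gripper_force: 62.2
wrist_force: [0.5, 0.2, -0.1]
gripper_force: 0.0
eef_pos: [430.7, -191.1, 213.9]
wrist_force: [-0.7, 0.2, -0.1]
gripper_force: 0.0
eef_pos: [435.0, -383.1, 136.9]
```

```bash
python3 -m handwheel '0 0 3 0 0 0;0 0 2.5 0 0 0;0 0 1.6 0 0 0;0 0 0 0 0 0;0 0 0 0 0 0'|grep -E 'eef_pos|force'
python3 -m handwheel '0 0 0 0 0 0;0 0 0 0 0 0;0 0 0 0 0 0;0 0 0 0 0 0;0 0 0 0 0 0;0 0 0 0 0 0;0 0 0 0 0 0' 3|grep -E 'eef_pos|force|width'
python3 -m handwheel '0 0 -2 0 0 0;0 0 -4 0 0 0;0 0 -4 0 0 0;0 0 -3 0 0 0;3.5 0 0 0 0 0;3.5 0 0 0 0 0;3.5 0 0 0 0 0;3.5 0 0 0 0 0' |grep -E 'eef_pos|force|width'
python3 -m handwheel '0 0 0 0 0 0;0 0 0 0 0 0' |grep -E 'eef_pos|force'
```

```text
eef_pos: [435.7, -382.3, 67.9]
wrist_force: [0.3, 0.2, 0.2]
gripper_force: 0.0
eef_pos: [435.2, -383.4, 68.1]
wrist_force: [-0.7, 0.3, 6.5]
width: 0.505
gripper_force: 60.3
eef_pos: [438.5, -241.5, 196.8]
wrist_force: [-0.5, 0.3, -1.0]
width: 0.499
gripper_force: 61.1
eef_pos: [439.0, -242.6, 197.1]
wrist_force: [0.1, 0.0, -0.7]
gripper_force: 61.1
```

```bash
python3 -m handwheel '0.1 3.65 0 0 0 0;0 3.65 0 0 0 0;0 3.65 0 0 0 0;0 3.65 0 0 0 0;0 0 0 0 0 0;0 0 0 0 0 0'|grep -E 'eef_pos'
python3 -m handwheel '0 0 2 0 0 0;0 0 2 0 0 0;0 0 0.7 0 0 0;0 0 0.3 0 0 0;0 0 0 0 0 0;0 0 0 0 0 0' |grep -E 'eef_pos|force'
```

```text
eef_pos: [584.7, -246.9, 195.5]
eef_pos: [585.1, -246.4, 147.9]
wrist_force: [0.1, -0.2, -1.4]
gripper_force: 61.6
```

Next I'll release it, retreat up and away, and look at the row.

```bash
python3 -m handwheel '0 0 0.25 0 0 0;0 0 0 0 0 0;0 0 0 0 0 0' |grep -E 'eef_pos|force'
python3 -m handwheel '0 0 0 0 0 0;0 0 0 0 0 0;0 0 0 0 0 0;0 0 0 0 0 0' 8.54|grep -E 'force'
python3 -m handwheel '0 0 -2 0 0 0;0 0 -3 0 0 0;0 0 -4 0 0 0;0 -4 0 0 0 0;0 -4 0 0 0 0;0 -4 0 0 0 0;0 -3 0 0 0 0;3 0 -2 0 0 0'|grep -E 'eef_pos|force'
python3 -m handwheel '4 0 0 0 0 0;4 0 0 0 0 0;4 0 0 0 0 0;4 0 0 0 0 0;4 0 0 0 0 0;4 0 0 0 0 0;4 0 0 0 0 0;0 0 0 0 0 0'|grep -E 'eef_pos|force'
cat > row.py <<'E'
from h import *
from seat import rk
for n in('top','side'):
    p,d=cap(n,n+'4.png');X=cloud(n,d);sh=X.shape
    Q=rk(X.reshape(-1,3)).reshape(sh);x,y,z=Q[...,0],Q[...,1],Q[...,2];hsv=cv2.cvtColor(p,cv2.COLOR_RGB2HSV)
    m=(d>0)&(abs(x)<60)&(abs(y)<150)
    clusters(m&(z>179)&(z<200),n+' cap',Q,15)
    dark=hsv[...,1]<60
    for lo,hi in((128,142),(142,164),(164,178)):
        q=Q[m&(y<-30)&(z>lo)&(z<hi)&dark&(hsv[...,2]<140)&(abs(x)<32)]
        if len(q): print('  stop',lo,len(q),np.round(q.min(0)),np.round(q.max(0)),np.round(np.median(q,0),1))
E
python3 row.py
python3 - <<'E'
import cv2
a=cv2.imread('pics/side4.png')[200:340,240:380];b=cv2.imread('pics/top4.png')[130:270,325:465]
cv2.imwrite('pics/a6.png',cv2.hconcat([cv2.resize(a,(400,400)),cv2.resize(b,(400,400))]))
E
```

```text
eef_pos: [585.4, -246.5, 146.1]
wrist_force: [-2.0, 0.9, 5.8]
gripper_force: 62.0
wrist_force: [-0.3, -0.1, -0.9]
gripper_force: 0.0
eef_pos: [431.6, -212.7, 252.4]
wrist_force: [0.5, -0.1, 0.3]
gripper_force: 0.0
eef_pos: [443.2, 72.2, 253.9]
wrist_force: [-0.4, -1.2, -0.9]
gripper_force: 0.0
top cap px [363. 181.] area 216 top 185.8 centre -2.6 103.2 r 22.2 mean [ -2.4 103.9]
top cap px [381. 180.] area 216 top 185.3 centre -0.5 55.0 r 22.1 mean [-0.4 55.7]
top cap px [420. 181.] area 216 top 185.9 centre 1.1 -47.4 r 22.2 mean [  0.5 -47.2]
top cap px [401. 182.] area 217 top 185.9 centre -1.7 2.8 r 22.1 mean [-2.  3.]
  stop 128 70 [ -25. -111.  128.] [ 28. -30. 142.] [ -1.2 -90.8 137.6]
  stop 142 31 [ -21. -116.  142.] [ 22. -30. 164.] [ -8.6 -90.1 148.7]
  stop 164 26 [  -4. -119.  165.] [   7. -106.  176.] [   1.3 -112.4  170.3]
side cap px [312. 223.] area 449 top 186.6 centre -1.1 80.2 r 47.5 mean [-1.  77.7]
side cap px [301. 250.] area 248 top 186.4 centre -2.6 1.1 r 22.3 mean [-1.9  0.8]
side cap px [295. 270.] area 270 top 186.6 centre 0.2 -50.2 r 22.5 mean [  1.  -50.3]
  stop 128 94 [ -26. -123.  128.] [ 29. -49. 142.] [  5.8 -95.  137.9]
  stop 142 62 [ -23. -123.  142.] [ 26. -39. 163.] [  8.2 -71.3 145.8]
  stop 164 46 [ -17. -124.  164.] [ 22. -36. 176.] [   2.3 -115.9  170.3]
```

View pics/a6.png

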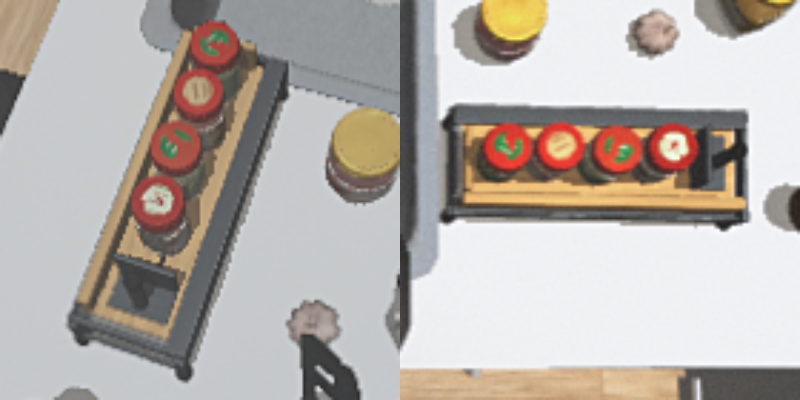

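All four jars stand upright in a row at rack y ≈ 103, 55, 2 and −48, and the stop face is at −91. The caps are wider than the bodies, so a push at cap height could tip the end jar. I'll close up the gaps with the gripper first, starting with jar 1 against the fixed end.

```bash
python3 -m handwheel '-3.2 2.97 1 0 0 0;-3.2 2.97 1 0 0 0;-3.2 2.97 1 0 0 0;-3.2 2.97 1 0 0 0;-3.3 2.97 1 0 0 0;0 0 0 0 0 0;0 0 0 0 0 0'|grep -E 'clock|eef_pos'
```

```text
clock: 53.9
eef_pos: [587.0, -99.2, 202.8]
```

```bash
python3 -m handwheel '0.56 -0.05 0 0 0 0;0 0 0 0 0 0;0 0 2.5 0 0 0;0 0 2 0 0 0;0 0 1.2 0 0 0;0 0 0 0 0 0'|grep -E 'eef_pos|force'
python3 -m handwheel '0 0 0 0 0 0;0 0 0 0 0 0;0 0 0 0 0 0;0 0 0 0 0 0;0 0 0 0 0 0;0 0 0 0 0 0' 3.9|grep -E 'eef_pos|force|width'
python3 -m handwheel '0.3 0 0 0 0 0;0 0 0 0 0 0;0 0 0 0 0 0'|grep -E 'eef_pos|force'
python3 -m handwheel '0.15 0 0 0 0 0;0 0 0 0 0 0;0 0 0 0 0 0'|grep -E 'eef_pos|force'
```

```text
eef_pos: [586.2, -90.5, 146.0]
wrist_force: [-0.6, 0.5, 0.5]
gripper_force: 0.0
eef_pos: [587.6, -91.6, 148.4]
wrist_force: [-1.7, 0.1, 5.0]
width: 0.501
gripper_force: 60.4
eef_pos: [587.7, -89.5, 148.5]
wrist_force: [-1.1, -2.9, 6.9]
gripper_force: 60.6
eef_pos: [587.7, -88.5, 148.7]
wrist_force: [-1.8, -4.6, 6.7]
gripper_force: 60.7
```

```bash
python3 -m handwheel '0.15 0 -0.03 0 0 0;0 0 0 0 0 0;0 0 0 0 0 0'|grep -E 'eef_pos|wrist_f'
python3 -m handwheel '0.15 0 -0.02 0 0 0;0 0 0 0 0 0;0 0 0 0 0 0'|grep -E 'eef_pos|wrist_f'
python3 -m handwheel '0.1 0 0 0 0 0;0 0 0 0 0 0;0 0 0 0 0 0'|grep -E 'eef_pos|wrist_f'
```

```text
eef_pos: [587.9, -86.0, 148.5]
wrist_force: [-1.3, -2.5, 5.6]
eef_pos: [587.9, -84.9, 148.6]
wrist_force: [-1.3, -4.5, 5.8]
eef_pos: [587.9, -84.2, 148.6]
wrist_force: [-1.5, -6.2, 5.7]
```

```bash
python3 -m handwheel '0 0 0 0 0 0;0 0 0 0 0 0;0 0 0 0 0 0;0 0 0 0 0 0' 8.54|grep -E 'eef_pos|wrist_f'
python3 -m handwheel '0 0 -2 0 0 0;0 0 -4 0 0 0;0 0 -2 0 0 0;0 -4 0 0 0 0;0 -4 0 0 0 0;0 -4 0 0 0 0;0 -3 0 0 0 0;0 0 0 0 0 0'|grep -E 'eef_pos'
python3 row.py | grep -v stop
```

```text
eef_pos: [587.3, -82.5, 147.2]
wrist_force: [-0.7, 0.3, 0.1]
eef_pos: [434.4, -77.9, 227.7]
top cap px [361. 181.] area 214 top 186.0 centre -1.9 108.8 r 21.9 mean [ -2.3 109. ]
top cap px [381. 181.] area 215 top 185.5 centre -0.2 55.4 r 21.6 mean [-0.6 55.7]
top cap px [420. 181.] area 221 top 186.1 centre 0.4 -47.5 r 22.2 mean [  0.5 -47. ]
top cap px [401. 181.] area 214 top 185.8 centre -0.9 2.9 r 22.2 mean [-1.9  3.3]
side cap px [315. 213.] area 220 top 186.7 centre -2.4 108.1 r 22.5 mean [ -2.  106.8]
side cap px [309. 232.] area 226 top 186.5 centre -0.0 54.5 r 22.2 mean [-0.1 53.8]
side cap px [301. 250.] area 245 top 186.7 centre -2.7 2.1 r 22.3 mean [-2.   1.4]
side cap px [295. 270.] area 266 top 186.9 centre -0.3 -49.1 r 22.7 mean [  0.8 -50. ]
```

```bash
python3 -m handwheel '-1.52 3.82 0.6 0 0 0;-1.52 3.82 0.6 0 0 0;-1.52 3.82 0.6 0 0 0;-1.52 3.82 0.6 0 0 0;0 0 0 0 0 0;0 0 0 0 0 0'|grep -E 'clock|eef_pos'
python3 -m handwheel '0 0 2.5 0 0 0;0 0 2 0 0 0;0 0 1 0 0 0;0 0 0 0 0 0;0 0 0 0 0 0'|grep -E 'eef_pos|force'
```

```text
clock: 58.5
eef_pos: [589.4, -143.7, 201.7]
eef_pos: [588.9, -143.7, 149.7]
wrist_force: [0.4, 0.4, -0.2]
gripper_force: 0.0
```

```bash
python3 -m handwheel '0 -0.35 0.3 0 0 0;0 0 0 0 0 0;0 0 0 0 0 0;0 0 0 0 0 0;0 0 0 0 0 0;0 0 0 0 0 0;0 0 0 0 0 0' 3.9|grep -E 'eef_pos|force|width'
python3 -m handwheel '0 0 -0.4 0 0 0;0 0 0 0 0 0;0.4 0 0 0 0 0;0.4 0 0 0 0 0;0 0 0 0 0 0;0 0 0 0 0 0'|grep -E 'eef_pos|force'
```

```text
eef_pos: [585.4, -143.8, 146.5]
wrist_force: [-0.6, 0.1, 5.8]
width: 0.501
gripper_force: 60.8
eef_pos: [585.2, -135.4, 149.4]
wrist_force: [-0.4, -0.2, -1.6]
gripper_force: 60.9
```

```bash
python3 -m handwheel '0 0 0.35 0 0 0;0 0 0 0 0 0;0 0 0 0 0 0'|grep -E 'eef_pos|wrist_f'
python3 -m handwheel '0 0 0 0 0 0;0 0 0 0 0 0;0 0 0 0 0 0;0 0 0 0 0 0' 8.54|grep -E 'wrist_f'
python3 -m handwheel '0 0 -2 0 0 0;0 0 -4 0 0 0;-3.05 0.1 0 0 0 0;-3.05 0.1 0 0 0 0;0 0 0 0 0 0;0 0 0 0 0 0'|grep -E 'eef_pos|wrist_f'
```

```text
eef_pos: [585.5, -135.8, 146.5]
wrist_force: [0.9, 0.8, 3.1]
wrist_force: [0.2, 1.6, 0.6]
eef_pos: [585.2, -196.9, 205.8]
wrist_force: [-0.1, 0.0, -0.2]
```

```bash
python3 -m handwheel '0 0 2.5 0 0 0;0 0 2 0 0 0;0 0 1.4 0 0 0;0 0 0 0 0 0;0 0 0 0 0 0'|grep -E 'eef_pos|force'
python3 -m handwheel '0 0 0 0 0 0;0 0 0 0 0 0;0 0 0 0 0 0;0 0 0 0 0 0;0 0 0 0 0 0;0 0 0 0 0 0;0 0 0 0 0 0' 3.9|grep -E 'eef_pos|force|width'
python3 -m handwheel '0 0 -0.4 0 0 0;0 0 0 0 0 0;0.5 0 0 0 0 0;0.5 0 0 0 0 0;0.5 0 0 0 0 0;0 0 0 0 0 0;0 0 0 0 0 0'|grep -E 'eef_pos|force'
```

```text
eef_pos: [585.7, -195.9, 147.4]
wrist_force: [-0.6, 0.4, 0.1]
gripper_force: 0.0
eef_pos: [585.6, -196.9, 148.2]
wrist_force: [-1.9, 0.3, 5.3]
width: 0.504
gripper_force: 60.4
eef_pos: [585.9, -181.4, 151.1]
wrist_force: [1.1, -0.1, -1.3]
gripper_force: 60.9
```

Good; next is jar 4 at gripper y ≈ −246.5.

```bash
python3 -m handwheel '0 0 0.35 0 0 0;0 0 0 0 0 0;0 0 0 0 0 0'|grep -E 'eef_pos|wrist_f'
python3 -m handwheel '0 0 0 0 0 0;0 0 0 0 0 0;0 0 0 0 0 0;0 0 0 0 0 0' 8.54|grep -E 'wrist_f'
python3 -m handwheel '0 0 -2 0 0 0;0 0 -4 0 0 0;-3.2 0.1 0 0 0 0;-3.3 0.1 0 0 0 0;0 0 0 0 0 0;0 0 2.5 0 0 0;0 0 2 0 0 0;0 0 1.3 0 0 0'|grep -E 'eef_pos|wrist_f'
python3 -m handwheel '0 0 0 0 0 0;0 0 0 0 0 0'|grep -E 'eef_pos|wrist_f'
python3 -m handwheel '0 0 0 0 0 0;0 0 0 0 0 0;0 0 0 0 0 0;0 0 0 0 0 0;0 0 0 0 0 0;0 0 0 0 0 0;0 0 0 0 0 0' 3.9|grep -E 'eef_pos|force|width'
python3 -m handwheel '0 0 -0.4 0 0 0;0 0 0 0 0 0;0.5 0 0 0 0 0;0.5 0 0 0 0 0;0.5 0 0 0 0 0;0.4 0 0 0 0 0;0 0 0 0 0 0;0 0 0 0 0 0'|grep -E 'eef_pos|force'
```

```text
eef_pos: [586.2, -182.0, 148.3]
wrist_force: [-0.2, 0.3, 4.6]
wrist_force: [-0.2, 0.7, -0.6]
eef_pos: [585.4, -245.9, 147.8]
wrist_force: [0.1, -0.1, 0.0]
eef_pos: [586.4, -246.5, 150.1]
wrist_force: [-0.2, 0.0, 0.7]
eef_pos: [586.3, -246.9, 150.8]
wrist_force: [-0.8, -0.1, 7.2]
width: 0.499
gripper_force: 60.7
eef_pos: [586.7, -227.6, 153.7]
wrist_force: [-0.0, 0.0, -0.5]
gripper_force: 60.9
```

```bash
python3 -m handwheel '0 0 0.35 0 0 0;0 0 0 0 0 0;0 0 0 0 0 0'|grep -E 'eef_pos|wrist_f'
python3 -m handwheel '0 0 0 0 0 0;0 0 0 0 0 0;0 0 0 0 0 0;0 0 0 0 0 0' 8.54|grep -E 'wrist_f'
python3 -m handwheel '0 0 -2 0 0 0;0 0 -4 0 0 0;0 0 -2 0 0 0;0 -4 0 0 0 0;0 -4 0 0 0 0;0 -4 0 0 0 0;4 -3 0 0 0 0;4 0 0 0 0 0'|grep -E 'eef_pos'
python3 -m handwheel '4 0 0 0 0 0;4 0 0 0 0 0;4 0 0 0 0 0;4 0 0 0 0 0;4 0 0 0 0 0;4 0 0 0 0 0;0 0 0 0 0 0'|grep -E 'clock|eef_pos'
python3 row.py;python3 seat.py | grep -E 'board|gallery|fixed'
```

```text
eef_pos: [586.9, -228.1, 150.8]
wrist_force: [-0.1, 0.7, 4.0]
wrist_force: [-0.1, 0.1, 0.2]
eef_pos: [435.5, -142.9, 230.0]
clock: 68.9
eef_pos: [445.3, 100.4, 229.9]
top cap px [361. 181.] area 212 top 185.6 centre -2.0 108.8 r 21.7 mean [ -1.9 108.9]
top cap px [387. 181.] area 423 top 185.7 centre -1.9 41.0 r 43.9 mean [-1.2 40.7]
top cap px [413. 181.] area 220 top 185.8 centre 0.7 -29.0 r 22.1 mean [  0.5 -28.4]
  stop 128 65 [ -26. -112.  128.] [ 29. -89. 142.] [  1.  -91.1 137.6]
  stop 142 15 [ -20. -116.  142.] [ 13. -90. 163.] [  -3.  -107.4  149.9]
  stop 164 26 [  -6. -119.  164.] [   7. -107.  176.] [   1.1 -112.   169.7]
side cap px [306. 239.] area 950 top 186.8 centre -2.8 38.9 r 91.7 mean [-0.7 34.8]
  stop 128 98 [ -26. -123.  128.] [ 29. -33. 142.] [  5.  -95.2 138.8]
  stop 142 58 [ -24. -123.  142.] [ 27. -33. 164.] [  6.3 -51.2 149.2]
  stop 164 40 [  -6. -124.  164.] [ 22. -37. 174.] [   2.  -116.2  170. ]
top board slope x 0.0056 y 0.0019 z 77.3 (78)
  gallery x -42.5 slope -0.0011 (-44) z 113.8 (115)
  fixed end y [132.3 135.6 138.6] (130..138)
side board slope x -0.0034 y 0.0016 z 78.2 (78)
  gallery x -41.9 slope -0.0010 (-44) z 114.7 (115)
  fixed end y [130.7 133.2 135.5] (130..138)
```

```bash
python3 -m handwheel '-4.08 1.5 0.1 0 0 0;-4.08 1.5 0.1 0 0 0;-4.08 1.5 0.1 0 0 0;-4.08 1.5 0.1 0 0 0;-4.08 1.5 0.1 0 0 0;-4.08 1.5 0.1 0 0 0;-4.08 1.5 0.1 0 0 0;-4.08 1.5 0.1 0 0 0' 5|grep -E 'eef'
python3 -m handwheel '-4.08 1.5 0.1 0 0 0;-4.08 1.5 0.1 0 0 0;0 0 0 0 0 0;0 0 0 0 0 0'|grep -E 'eef'
```

```text
eef_pos: [555.8, -236.8, 222.1]
eef_rot: [[0.031, 1.0, -0.0], [1.0, -0.031, -0.001], [-0.001, -0.0, -1.0]]
eef_pos: [582.8, -317.8, 219.1]
eef_rot: [[0.032, 0.999, -0.001], [0.999, -0.032, 0.0], [0.0, -0.001, -1.0]]
```

```bash
python3 -m handwheel '0.45 0 0 0 0 0;0 0 3 0 0 0;0 0 2 0 0 0;0 0 0 0 0 0'|grep -E 'eef_pos|force'
python3 -m handwheel '0 0 2 0 0 0;0 0 1.2 0 0 0;0 0 0.6 0 0 0;0 0 0 0 0 0;0 0 0 0 0 0'|grep -E 'eef_pos|force'
python3 -m handwheel '0 0 0 0 0 0;0 0 0 0 0 0;0 0 0 0 0 0;0 0 0 0 0 0;0 0 0 0 0 0;0 0 0 0 0 0;0 0 0 0 0 0' 0.8|grep -E 'eef_pos|force|width'
```

```text
eef_pos: [582.7, -308.8, 167.9]
wrist_force: [0.0, 0.9, -0.2]
gripper_force: 0.0
eef_pos: [584.6, -311.3, 133.2]
wrist_force: [-0.4, -0.8, 0.7]
gripper_force: 0.0
eef_pos: [584.2, -311.4, 133.0]
wrist_force: [-3.1, 0.0, 5.5]
width: 0.132
gripper_force: 58.6
```

```bash
python3 -m handwheel '0.5 0 0 0 0 0;0.5 0 0 0 0 0;0.5 0 0 0 0 0;0.5 0 0 0 0 0;0 0 0 0 0 0;0 0 0 0 0 0'|grep -E 'eef_pos|force|width'
python3 row.py|grep -E 'stop'
```

```text
eef_pos: [584.7, -291.1, 133.0]
wrist_force: [-3.2, 1.9, 5.5]
width: 0.139
gripper_force: 58.7
  stop 128 47 [-17. -86. 128.] [ 28. -69. 142.] [  5.7 -71.1 138.5]
  stop 142 11 [-21. -80. 142.] [ 19. -33. 160.] [  9.5 -73.7 142.7]
  stop 164 1 [ 15. -81. 165.] [ 15. -81. 165.] [ 15.  -81.  164.6]
  stop 128 13 [  -1. -102.  129.] [ 23. -32. 141.] [ 19.4 -43.3 132.5]
  stop 142 32 [  -7. -104.  142.] [ 24. -30. 162.] [ 17.3 -97.4 149.5]
  stop 164 6 [   4. -104.  165.] [ 21. -98. 177.] [  14.4 -101.2  169.6]
```

```bash
python3 -m handwheel '0.5 0 0 0 0 0;0.5 0 0 0 0 0;0.5 0 0 0 0 0;0.2 0 0 0 0 0;0 0 0 0 0 0;0 0 0 0 0 0'|grep -E 'eef_pos|wrist_f'
for i in 1 ; do python3 -m handwheel '0.1 0 0 0 0 0;0 0 0 0 0 0;0 0 0 0 0 0'|grep -E 'eef_pos|wrist_f'; done
python3 -m handwheel '0.1 0 0 0 0 0;0 0 0 0 0 0;0 0 0 0 0 0'|grep -E 'eef_pos|wrist_f'
python3 -m handwheel '0.1 0 0 0 0 0;0 0 0 0 0 0;0 0 0 0 0 0'|grep -E 'eef_pos|wrist_f'
python3 -m handwheel '0.1 0 0 0 0 0;0 0 0 0 0 0;0 0 0 0 0 0'|grep -E 'eef_pos|wrist_f'
```

```text
eef_pos: [585.1, -274.3, 133.0]
wrist_force: [-4.1, 0.1, 5.7]
eef_pos: [585.2, -273.7, 133.0]
wrist_force: [-3.3, -0.3, 5.5]
eef_pos: [585.2, -272.8, 133.0]
wrist_force: [-3.4, 0.1, 6.4]
eef_pos: [585.2, -271.9, 133.0]
wrist_force: [-2.3, -1.4, 6.5]
eef_pos: [585.2, -271.1, 133.0]
wrist_force: [-2.7, -2.5, 6.5]
```

```bash
python3 -m handwheel '0.1 0 0 0 0 0;0 0 0 0 0 0;0 0 0 0 0 0'|grep -E 'eef_pos|wrist_f'
python3 -m handwheel '0.1 0 0 0 0 0;0 0 0 0 0 0;0 0 0 0 0 0'|grep -E 'eef_pos|wrist_f'
python3 -m handwheel '0.1 0 0 0 0 0;0 0 0 0 0 0;0 0 0 0 0 0'|grep -E 'eef_pos|wrist_f'
cat > caps.py <<'E'
from h import *
from seat import rk
for n in('top','side'):
    p,d=cap(n,n+'5.png');X=cloud(n,d);Q=rk(X.reshape(-1,3)).reshape(X.shape);x,y,z=Q[...,0],Q[...,1],Q[...,2]
    m=(d>0)&(abs(x)<30)&(abs(y)<150)&(z>182)&(z<190)
    q=Q[m];print(n,'caps y',np.round(np.percentile(q[:,1],[.5,99.5]),1))
    for c in (109,64,19,-27):
        s=q[abs(q[:,1]-c)<17]
        if len(s)>30:
            A=np.c_[s[:,:2]-[0,c],np.ones(len(s))];k=np.linalg.lstsq(A,s[:,2],rcond=None)[0];print('  ',c,len(s),'slopes %.3f %.3f z %.1f'%tuple(k))
E
python3 caps.py
```

```text
eef_pos: [585.3, -270.1, 133.0]
wrist_force: [-3.4, -1.1, 6.0]
eef_pos: [585.3, -269.1, 133.0]
wrist_force: [-3.5, -2.0, 5.0]
eef_pos: [585.3, -268.1, 133.0]
wrist_force: [-3.3, -1.9, 6.4]
top caps y [-41.  128.8]
   109 146 slopes 0.016 0.001 z 184.2
   64 151 slopes -0.012 -0.001 z 184.1
   19 163 slopes -0.003 -0.005 z 184.2
   -27 135 slopes -0.002 -0.011 z 183.9
side caps y [-82.2 129.4]
   109 80 slopes -0.053 -0.052 z 185.7
```

```bash
python3 -m handwheel '0.1 0 0 0 0 0;0 0 0 0 0 0;0 0 0 0 0 0'|grep -E 'eef_pos|wrist_f'
python3 -m handwheel '0.1 0 0 0 0 0;0 0 0 0 0 0;0 0 0 0 0 0'|grep -E 'eef_pos|wrist_f'
python3 -m handwheel '0.1 0 0 0 0 0;0 0 0 0 0 0;0 0 0 0 0 0'|grep -E 'eef_pos|wrist_f'
python3 caps.py
```

```text
eef_pos: [585.3, -267.2, 133.0]
wrist_force: [-2.7, -2.2, 6.1]
eef_pos: [585.3, -266.4, 133.0]
wrist_force: [-3.5, -2.0, 5.6]
eef_pos: [585.4, -265.4, 133.0]
wrist_force: [-3.4, -2.2, 5.5]
top caps y [-38.7 130.3]
   109 157 slopes 0.000 -0.014 z 184.4
   64 155 slopes -0.010 0.019 z 184.3
   19 160 slopes 0.005 0.021 z 184.1
   -27 130 slopes -0.003 -0.004 z 184.0
side caps y [-79.3 131.3]
   109 63 slopes 0.012 0.020 z 184.9
```

```bash
python3 -m handwheel '0.1 0 0 0 0 0;0 0 0 0 0 0;0 0 0 0 0 0'|grep -E 'eef_pos|wrist_f'
python3 -m handwheel '0.1 0 0 0 0 0;0 0 0 0 0 0;0 0 0 0 0 0'|grep -E 'eef_pos|wrist_f'
python3 caps.py
```

```text
eef_pos: [585.4, -264.8, 133.0]
wrist_force: [-4.2, -4.2, 5.1]
eef_pos: [585.6, -264.4, 133.1]
wrist_force: [-3.1, -5.2, 4.5]
top caps y [-37.9 131.6]
   109 155 slopes 0.001 -0.005 z 184.4
   64 149 slopes 0.019 0.020 z 184.3
   19 151 slopes 0.000 0.009 z 184.0
   -27 121 slopes -0.021 -0.004 z 184.3
side caps y [-79.  131.8]
   109 48 slopes 0.020 -0.097 z 185.3
```

```bash
python3 -m handwheel '0.1 0 0 0 0 0;0 0 0 0 0 0;0 0 0 0 0 0'|grep -E 'eef_pos|wrist_f'
python3 -m handwheel '0.1 0 0 0 0 0;0 0 0 0 0 0;0 0 0 0 0 0;0 0 0 0 0 0'|grep -E 'eef_pos|wrist_f'
python3 caps.py
python3 - <<'E'
import cv2
a=cv2.imread('pics/side5.png')[200:340,240:380];b=cv2.imread('pics/top5.png')[130:270,325:465]
cv2.imwrite('pics/a7.png',cv2.hconcat([cv2.resize(a,(400,400)),cv2.resize(b,(400,400))]))
E
```

```text
eef_pos: [585.7, -263.8, 133.1]
wrist_force: [-2.1, -7.0, 3.5]
eef_pos: [585.8, -263.0, 133.1]
wrist_force: [-2.3, -6.9, 4.2]
top caps y [-35.6 131.6]
   109 157 slopes 0.016 0.010 z 184.3
   64 143 slopes 0.022 0.012 z 184.3
   19 140 slopes 0.015 0.002 z 184.2
   -27 115 slopes -0.005 0.016 z 184.4
side caps y [-76.6 133.6]
   109 49 slopes -0.043 -0.017 z 185.7
```

View pics/a7.png

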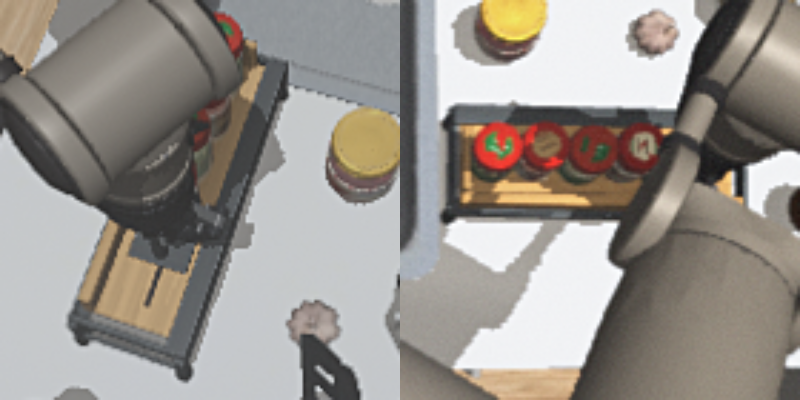

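The row is tight and upright, with about 5 N on it. Now I'll draw the stop back.

```bash
python3 -m handwheel '-0.3 0 0 0 0 0;-0.3 0 0 0 0 0;-0.3 0 0 0 0 0;-0.3 0 0 0 0 0;-0.15 0 0 0 0 0;0 0 0 0 0 0;0 0 0 0 0 0'|grep -E 'clock|eef_pos|wrist_f'
```

```text
clock: 78.6
eef_pos: [585.4, -273.8, 133.0]
wrist_force: [-2.1, 0.1, 6.3]
```

```bash
python3 -m handwheel '0 0 0 0 0 0;0 0 0 0 0 0;0 0 0 0 0 0;0 0 0 0 0 0' 5|grep -E 'eef_pos|wrist_f'
python3 -m handwheel '0 0 -1.5 0 0 0;0 0 -3 0 0 0;0 0 -4 0 0 0;0 0 -2 0 0 0;0 -4 0 0 0 0;0 -4 0 0 0 0;0 -4 0 0 0 0;3 -3 0 0 0 0'|grep -E 'eef_pos|wrist_f'
python3 -m handwheel '4 0 0 0 0 0;4 0 0 0 0 0;4 0 0 0 0 0;4 0 0 0 0 0;4 0 0 0 0 0;4 0 0 0 0 0;4 0 0 0 0 0;4 0 0 0 0 0'|grep -E 'eef_pos'
python3 row.py;python3 seat.py | grep -E 'board|gallery|fixed'; python3 caps.py
python3 - <<'E'
import cv2
a=cv2.imread('pics/side5.png')[200:400,220:420];b=cv2.imread('pics/top5.png')[110:270,340:500]
cv2.imwrite('pics/a8.png',cv2.hconcat([cv2.resize(a,(400,400)),cv2.resize(b,(400,400))]))
E
```

```text
eef_pos: [585.3, -273.6, 131.9]
wrist_force: [-0.0, 0.4, -0.0]
eef_pos: [434.2, -241.0, 236.9]
wrist_force: [0.1, 0.5, 0.5]
eef_pos: [445.1, 82.1, 237.0]
top cap px [385. 181.] area 867 top 186.0 centre 1.3 46.0 r 88.2 mean [-1.  45.3]
  stop 128 52 [-25. -73. 128.] [ 30. -52. 142.] [ -2.8 -55.  138.5]
  stop 142 17 [-18. -75. 142.] [ 21. -54. 160.] [ -1.  -68.7 143.9]
  stop 164 20 [ -4. -79. 164.] [  6. -69. 173.] [  0.8 -74.  169.4]
side cap px [307. 236.] area 943 top 186.8 centre -2.2 44.3 r 88.8 mean [-0.6 41.1]
  stop 128 98 [-26. -84. 128.] [ 30. -32. 142.] [  4.5 -57.9 138.7]
  stop 142 58 [-23. -85. 142.] [ 26. -30. 164.] [  6.6 -49.4 150.1]
  stop 164 34 [-18. -86. 164.] [  9. -36. 175.] [  2.9 -78.5 170.6]
top board slope x 0.0061 y 0.0045 z 77.5 (78)
  gallery x -42.2 slope -0.0063 (-44) z 113.7 (115)
  fixed end y [135.1 138.3 141.2] (130..138)
side board slope x -0.0026 y 0.0019 z 78.2 (78)
  gallery x -41.3 slope -0.0058 (-44) z 114.7 (115)
  fixed end y [132.8 134.9 136.9] (130..138)
top caps y [-40.  131.7]
   109 156 slopes 0.006 0.015 z 184.3
   64 152 slopes 0.011 0.016 z 184.2
   19 155 slopes 0.012 0.007 z 184.2
   -27 141 slopes 0.003 0.027 z 184.3
side caps y [-41.8 131.2]
   109 176 slopes -0.001 -0.008 z 184.9
   64 184 slopes 0.003 -0.004 z 184.8
   19 187 slopes 0.028 0.009 z 185.0
   -27 198 slopes -0.007 0.015 z 184.8
```

View pics/a8.png

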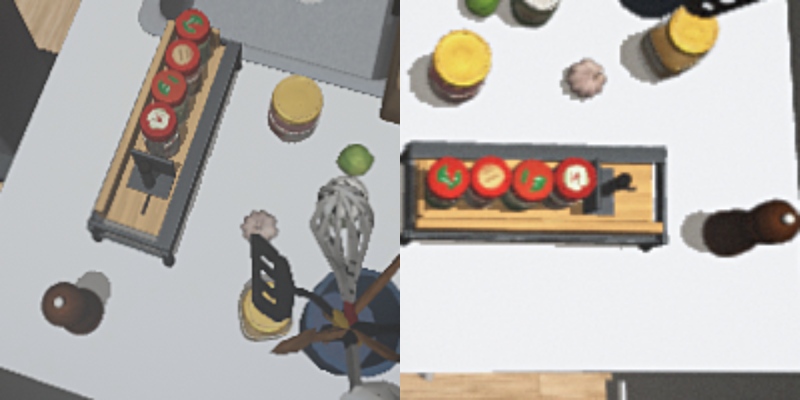

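Both views show the jars upright and the stop drawn back about 12 mm. The tray is flat under the lip, the mill stands clear on the right, and the bystanders are untouched.

```bash
python3 -c "
from plant import env
print(env.job_done())"
```

```text
the job is handed in; nothing more can be done
None
```

I handed the job in and got no verdict back. By the last camera check, the mill stands upright clear of the rack, the tray is seated flat under the lip, and all four jars are upright in a row that was pressed tight, with the end stop drawn back about 12 mm.

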